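# Store turned finials in the locked carousel

### The arm

A 7-joint arm with a two-finger parallel gripper is mounted at the origin on the work surface. World frame = base frame: x ahead of the robot, y to its left, z up, the work surface at z = 0. Lengths are in m, angles in rad, forces in N, time in s.
With the tool pointing down it reaches from about 0.425 to 0.925 m from the base axis. Payload 6.8 kg.
Tool frame: the origin (TCP) lies midway between the tips of the shut fingers; the grasp point (between the pads) lies 19 mm behind it; y points along the fingers, z is the direction in which the jaws open and shut, and the axes are right-handed (so a half turn about y gives the same grasp; the last joint's range is limited). The gripper opens to 85 mm and grips with 20 to 120 N. Pads are 22 mm wide; open, the fingers measure 114 mm over their backs; the gripper's body (76 mm by 85 mm) begins 54 mm behind the grasp point. The pads swing forward as they close: fully open they stand 13 mm farther back than shut.
Start: joints at [1.082, 0.477, 0.022, 1.555, -0.011, 1.109, -0.083], TCP at [0.251, -0.627, 0.203] pointing down, gripper open.
Joint ranges: [-2.96, 2.96], [-0.34, 2.1], [-1.41, 1.46], [0.24, 2.44], [-1.37, 4.51], [0.17, 1.92], [-2.96, 2.96]. Speed limits (rad/s): [2.39, 2.39, 3.14, 3.14, 3.14, 3.14, 3.14].

### API

Orientations are given as a unit quaternion [w, x, y, z].
In Python, from station import bot gives the robot as it stands. The module is installed in compiled form; this text tells all that it offers.
- The arm moves only by the shell command python3 -m crank 'ROWS' [FORCE]. ROWS is JSON, a list of rows, each an object with "linear": the shift along the tool's x, y, z in m, a list of three; "dr": the turn, a rotation vector about the tool's x, y, z in degrees, a list of three; "hand": the gripper command: -1 is shut, 1 is fully open, values between are in proportion. A call has 1 to 10 rows; each row is the pose to reach, as a shift and turn from the pose commanded when the call began, along the tool's axes at that moment; what a row does not reach only later rows make up. A row lasts 1/12 s, in which the tool goes at most 41.7 mm and 7.16 degrees, less where a joint would pass 70% of its speed; a pose out of reach is approached as far as the arm can. A call with a gripper value outside its range is refused whole. The fingers move at their own pace and stop on an object; FORCE is the grip in N (left out, the last holds). Time passes only in rows, so rows that repeat a pose let the fingers close. It gives the time, the measured TCP pose, the force and the opening at its end, in the units of the state.
- bot.get_obs(): the state, without advancing time (a new reading comes with each control period).
- bot.read_camera(name): name is "side" or "top" or "wrist"; returns the picture (400x640x3 uint8, blue, green, red); there is no depth.
- bot.camera_params(name): a dict with "K" (3x3 intrinsics, pixels), "k1" (the pictures are not rectified: a ray, as slopes to the right and down, at radius r is drawn at 1 + k1 r^2 times it, then the intrinsics apply), "R" (3x3) and "t" (3): a world point X has camera coordinates R X + t; the wrist camera has in their place "hand_eye" (4x4, takes a point from camera to tool coordinates, whose origin is the TCP and whose axes are the tool frame's). Camera axes: x right, y down, z forward; pixel columns grow to the right and rows downward; lengths in m; the calibration is good to about 2 mm. A picture is of the moment at which its call begins: read the wrist's pose just before it. camera_params takes no time and is no camera call.
- bot.hand_in(): hands the job in, once; it reports no verdict.
Trained networks look in the newest picture that a camera, given by its name, has taken for a name from the list of things; names that differ only in an ending like _2 or _b are one class to them, and where a whole thing is asked for, a point or a joint stands for the part that bears it (a point fixed in the world has none). Each returns a list of dicts, best first, with "score" (0 to 1); they miss things now and then, are a little off and sometimes report something else, mostly with a low value. They report only what shows in the picture. A call takes as long as a camera call.
- bot.search_frame(camera, target): "extent" ([left, top, right, bottom] in pixels, round what is visible of it).
- bot.cut_out(camera, target): "pixels" (400x640 bool, what is visible of it) and "extent" ([left, top, right, bottom] in pixels, round what is visible of it).
- bot.place_of(camera, target): "xy" ([column, row] in pixels: a listed point, or the origin of a listed thing).
The state is a dict: "t": time; "q": joint angles; "joint_vel": joint speeds; "joint_torque": joint torques, N m; "eef_pos": TCP position; "tool_rot": TCP orientation; "contact_force": force on the tool from outside, world axes, zero at the start; "torque": the same for the moment, N m; "gripper_width": opening from 0.0 (shut) to 1.0 (fully open).
Only numpy, scipy, OpenCV 4.12 (cv2) and the standard library are available. Lean on these libraries where they do the work, as an engineer would, in place of code of your own. Each camera call takes 0.05 s, during which the arm holds its last target. There are 200 camera calls.

### The job

Put all the turned wooden finials that lie on the bench away in the parts carousel, in the compartment marked by the tall brass pointer post. To do so, pull the sprung index pin out and push it sideways into its holding notch so that it stays out by itself, turn the cover until its opening stands over the marked compartment, put the finials in through it, then turn the cover back to closed (opening over the solid blind sector) and let the pin snap fully home to lock it. Leave the other things on the bench where they are.

Things in the scene. Friction and masses are not known exactly. Their poses are not given: they have to be found in the camera images.
- drum: Green round parts carousel fixed to the bench: drum 224 mm across on a 284 mm foot disc 6 mm thick, white turning cover on top. Origin on its axis at bench level, z up. Inside, 6 sectors of 60 degrees with 4 mm partitions: the one towards drum -x is a solid blind block, the rest are compartments, floor at z = 6 mm, 26 to 106 mm off the axis, 69 mm deep (cover underside z = 75 mm, top face 81 mm).
- cover (a joint): Turn of the cover, rad, + anticlockwise from above, range -2.3 to 2.3; stays where left (friction 0.05 N m). 0: closed, its one opening over the blind block. Over comp_a, comp_b, comp_c, comp_d: -60, -120, +120, +60 degrees. Every 60 degrees its rim has a notch for the pin's round 12 mm nose, 2 degrees of play each way; with the pin in a notch it cannot turn.
- cover_grip (a point): On the cover's axis, in its black bar grip: bar 44 mm long, 14 mm thick, 34 mm tall, z = 87 to 121 mm above the bench; this point at z = 109 mm. The point's x axis lies along the bar, y across it; -x points to the opening.
- opening (a point): Middle of the cover's opening, on its top face, 68 mm off the axis. The opening is a 60 degree sector from 30 to 98 mm off the axis (68 mm wide here).
- pin (a joint): Outward travel of the sprung index pin along drum +y, m: 0 home (nose in the cover's rim notch, cover locked), 0.0245 its stop. A spring drives it home (4 N at 0, 10 N at the stop). The nose is clear of the cover beyond 0.013. Held in the holding notch it reads about 0.019.
- catch (a joint): Sideways travel of the pin's 8 mm upright post towards drum -x, m: 0 to 0.018, friction about 1 N. It runs in an L-shaped slot in the grey housing's top; the slot's short leg, at the outer end towards drum -x, is the holding notch: to be entered only with the pin pulled out beyond 0.020; let go there (0.010 or more), the pin is held at 0.019. Slid back below 0.002, it snaps home.
- pin_grip (a point): Middle of the black knob on the pin's post: upright cylinder 18 mm in diameter, 28 mm tall, z = 106 to 134 mm above the bench; this point at z = 122 mm. With the pin home and catch 0 it is at drum (x 0, y 165 mm); it moves with both pin joints. The housing below is 56 mm (drum x) by 52 mm (drum y), top at z = 94 mm.
- marker: Tall brass pointer post, 12 mm across foot and tip, 102 mm long, standing on the carousel's foot disc 130 mm off the axis, just outside the wanted compartment: any of comp_a to comp_d; the other three places have only low brass screw heads. Fixed; origin at its foot.
- comp_a (a point): Centre of a compartment's floor, 68 mm from the drum's axis, at 120 degrees from drum +x (anticlockwise from above).
- comp_b (a point): Centre of a compartment's floor, 68 mm from the drum's axis, at 60 degrees from drum +x (anticlockwise from above).
- comp_c (a point): Centre of a compartment's floor, 68 mm from the drum's axis, at 300 degrees from drum +x (anticlockwise from above).
- comp_d (a point): Centre of a compartment's floor, 68 mm from the drum's axis, at 240 degrees from drum +x (anticlockwise from above).
- finial1: Turned wooden finial, 28 mm tall: square plinth 24 x 24 x 10 mm, neck of 14 mm up to 16 mm, round head 22 mm in diameter from 15 to 28 mm. Origin at the centre of the plinth's underside, z along it towards the head. Starts upright on the bench at the robot's right. 3 to 5 of these are present. About 20 g.
- finial2: Turned wooden finial, 28 mm tall: square plinth 24 x 24 x 10 mm, neck of 14 mm up to 16 mm, round head 22 mm in diameter from 15 to 28 mm. Origin at the centre of the plinth's underside, z along it towards the head. Starts upright on the bench at the robot's right. 3 to 5 of these are present. About 20 g.
- finial3: Turned wooden finial, 28 mm tall: square plinth 24 x 24 x 10 mm, neck of 14 mm up to 16 mm, round head 22 mm in diameter from 15 to 28 mm. Origin at the centre of the plinth's underside, z along it towards the head. Starts upright on the bench at the robot's right. 3 to 5 of these are present. About 20 g.
- finial4: Turned wooden finial, 28 mm tall: square plinth 24 x 24 x 10 mm, neck of 14 mm up to 16 mm, round head 22 mm in diameter from 15 to 28 mm. Origin at the centre of the plinth's underside, z along it towards the head. Starts upright on the bench at the robot's right. 3 to 5 of these are present. About 20 g.
- finial5: Turned wooden finial, 28 mm tall: square plinth 24 x 24 x 10 mm, neck of 14 mm up to 16 mm, round head 22 mm in diameter from 15 to 28 mm. Origin at the centre of the plinth's underside, z along it towards the head. Starts upright on the bench at the robot's right. 3 to 5 of these are present. About 20 g.
- wax: Flat steel wax tin, 42 mm across, 30 mm high, among the finials. Not part of the job: leave it where it is.
- faceplate: Steel ring 84 mm across, 12 mm thick. Not part of the job: leave it where it is.
- bowl: Dark wooden bowl 130 mm across, 55 mm high. Not part of the job: leave it where it is.
- gouge: Turning gouge lying along its x axis, 260 mm long, handle 30 mm thick at most, origin about mid-length. Not part of the job: leave it where it is.
- spanner: Spanner, 180 mm long, lying. Not part of the job: leave it where it is.
- mallet: Mallet, 260 mm long, lying. Not part of the job: leave it where it is.
- blank: Square wooden blank 160 x 45 x 45 mm, lying along its x axis, origin under its centre. Not part of the job: leave it where it is.

How it is judged:
By the outcome, as a careful person would: the job done as asked, in the order asked, and still so for the second after the job is handed in, with the robot touching nothing.
Of finial1, finial2, finial3, finial4, finial5 only 3 to 5 are there at a start; the rules pass over those that are not, and their reading is None.
At some moment in a run one of finial1, finial2, finial3, finial4, finial5 may be knocked a few centimetres aside while the robot is not near it.
Once in a run the grip may slacken for a moment while it holds something.
It also fails if it takes over 210 s, if anything falls off the work surface, if the arm or the gripper's body presses on something with over 40 N, if the wrist force passes 120 N, or if a joint passes its speed limit or range.

## Working session

There is one attempt and no reset: what is moved stays moved. The work goes in short steps, Python scripts to look and compute and a shell command to move; the robot and the scene stay as the last step left them, time stands still between calls to the robot, and variables do not carry over. Pictures are saved under pics/ and viewed, about 12 in all and at most 16, crops included, and the job is handed in when it is done.

```bash
mkdir -p pics; cat > h.py <<'E'
import numpy as np, cv2
from station import bot
from scipy.spatial.transform import Rotation as Ro
def pose():
    o=bot.get_obs(); q=o['tool_rot']; return np.array(o['eef_pos']),Ro.from_quat([q[1],q[2],q[3],q[0]]).as_matrix()
def cam(name):
    c=bot.camera_params(name); K=np.array(c['K'])
    if 'hand_eye' in c:
        p,R=pose(); H=np.array(c['hand_eye']); Rc=R@H[:3,:3]; o=p+R@H[:3,3]
    else:
        Rw=np.array(c['R']); Rc=Rw.T; o=-Rc@np.array(c['t'])
    return K,c['k1'],Rc,o
def topt(name,uv,z,C=None):
    K,k1,Rc,o=C or cam(name)
    d=np.linalg.solve(K,[uv[0],uv[1],1])[:2]; s=d.copy()
    for _ in range(20): s=d/(1+k1*(s@s))
    r=Rc@np.array([s[0],s[1],1]); return o+r*(z-o[2])/r[2]
def proj(name,X,C=None):
    K,k1,Rc,o=C or cam(name); c=Rc.T@(np.array(X)-o); s=c[:2]/c[2]; s=s*(1+k1*(s@s)); return (K@[s[0],s[1],1])[:2]
E
python3 - <<'E'
from h import *
for n in ['top','side','wrist']:
    cv2.imwrite(f'pics/{n}0.png',bot.read_camera(n))
    print(n,[x.round(3).tolist() if hasattr(x,'round') else x for x in cam(n)])
o=bot.get_obs();print(o['tool_rot'],o['gripper_width'],o['eef_pos']);print(pose()[1].round(3))
for n,z in [('drum',0),('cover_grip',.109),('opening',.081),('pin_grip',.122),('marker',0),('finial1',0),('wax',0)]:
    for d in bot.place_of('top',n): print(n,round(d['score'],2),np.round(d['xy'],1),topt('top',d['xy'],z).round(4))
E
```

```text
top [[[387.91, 0.0, 313.553], [0.0, 387.91, 197.477], [0.0, 0.0, 1.0]], 0.004552833778602351, [[-0.016, -0.996, 0.09], [-1.0, 0.017, 0.008], [-0.01, -0.09, -0.996]], [0.475, 0.017, 1.267]]
side [[[497.921, 0.0, 309.518], [0.0, 497.921, 198.064], [0.0, 0.0, 1.0]], -0.06054582630100646, [[-0.998, -0.025, 0.062], [-0.063, 0.665, -0.744], [-0.022, -0.746, -0.665]], [0.492, 1.133, 1.099]]
wrist [[[325.152, 0.0, 322.914], [0.0, 325.152, 199.582], [0.0, 0.0, 1.0]], -0.04355631510167533, [[0.373, -0.893, -0.251], [-0.928, -0.359, -0.1], [-0.001, 0.27, -0.963]], [0.314, -0.6, 0.374]]
[ 0.13369585 -0.13393772  0.69480394 -0.69385416] 0.9972164967513731 [ 0.25068293 -0.62620767  0.20247164]
[[-0.928 -0.001  0.372]
 [-0.372  0.001 -0.928]
 [ 0.    -1.    -0.001]]
drum 0.76 [304.2 217.1] [0.5261 0.0585 0.    ]
drum 0.55 [262.2 226.1] [0.4991 0.1959 0.    ]
cover_grip 0.8 [298.6 213.4] [0.5331 0.0715 0.109 ]
opening 0.69 [296.6 238.5] [0.4582 0.0798 0.081 ]
opening 0.25 [282.  221.1] [0.5118 0.1238 0.081 ]
pin_grip 0.49 [260.4 226. ] [0.4971 0.1839 0.122 ]
pin_grip 0.38 [242.1 203. ] [0.566 0.238 0.122]
marker 0.39 [262.2 225.2] [0.502  0.1959 0.    ]
finial1 0.61 [395.8 253.6] [ 0.4035 -0.2358  0.    ]
finial1 0.58 [382.  187.3] [ 0.6197 -0.1982  0.    ]
finial1 0.58 [413.4 202.3] [ 0.5686 -0.299   0.    ]
finial1 0.54 [418.7 230.4] [ 0.4769 -0.3125  0.    ]
finial1 0.37 [375.7 237.2] [ 0.4572 -0.1726  0.    ]
wax 0.53 [402.2 218.9] [ 0.5151 -0.2605  0.    ]
```

View pics/top0.png

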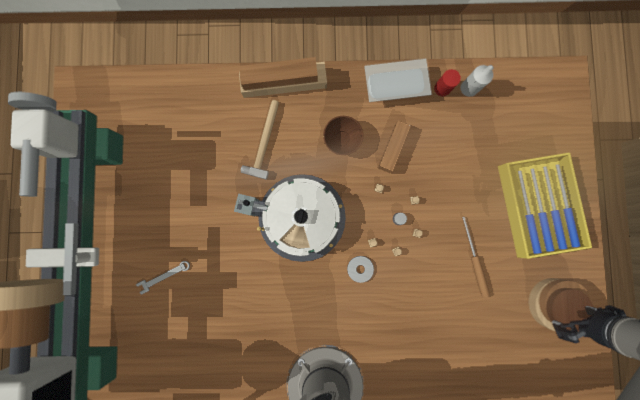

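View pics/side0.png

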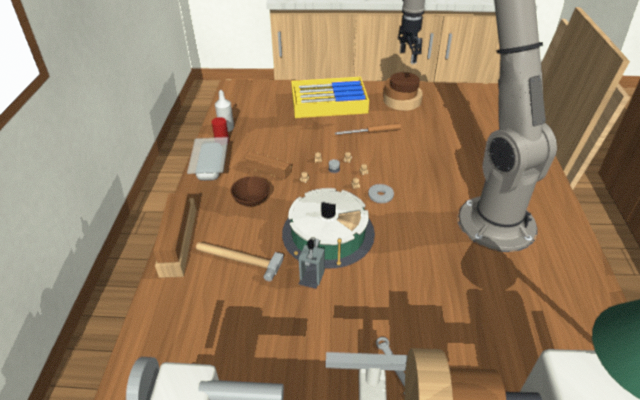

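The top picture shows five finials around (379,188) to (418,233), with the wax tin at (401,218). The knob is near (245,203) and the cover's opening faces the robot at (296,238). In the side picture the brass post is at (339,250), which suggests comp_a. I'll go closer with the wrist camera.

```bash
cat >> h.py <<'E'
def to(x,y,z,yaw=None):
    """print the shift/turn to bring TCP to x,y,z with jaw axis at world angle yaw (deg, mod 180), tool down"""
    p,R=pose(); cur=np.degrees(np.arctan2(R[1,2],R[0,2]))
    if yaw is None: yaw=cur
    a=np.radians(cur+((yaw-cur+90)%180-90)); zz=np.array([np.cos(a),np.sin(a),0]); yy=np.array([0,0,-1.])
    Rt=np.c_[np.cross(yy,zz),yy,zz]
    print('now',p.round(4),'yaw',cur.round(1),'tilt',np.degrees(np.arccos(-R[2,1])).round(2),'-> lin',(R.T@(np.array([x,y,z])-p)).round(4).tolist(),'dr',np.degrees(Ro.from_matrix(R.T@Rt).as_rotvec()).round(1).tolist())
def see(name,items):
    im=bot.read_camera(name); C=cam(name); out=[]
    for n,z in items:
        for d in bot.place_of(name,n):
            if d['score']<.2: continue
            w=topt(name,d['xy'],z,C); print(n,round(d['score'],2),np.round(d['xy'],1),w.round(4)); out.append((n,w))
    return im,out
E
R='{"linear":[-0.372,-0.06,-0.256],"dr":[0,0,0],"hand":1}'
python3 -m crank '[{"linear":[-0.372,-0.06,-0.256],"dr":[0,0,0],"hand":1},{"linear":[-0.372,-0.06,-0.256],"dr":[0,0,0],"hand":1},{"linear":[-0.372,-0.06,-0.256],"dr":[0,0,0],"hand":1},{"linear":[-0.372,-0.06,-0.256],"dr":[0,0,0],"hand":1},{"linear":[-0.372,-0.06,-0.256],"dr":[0,0,0],"hand":1},{"linear":[-0.372,-0.06,-0.256],"dr":[0,0,0],"hand":1},{"linear":[-0.372,-0.06,-0.256],"dr":[0,0,0],"hand":1},{"linear":[-0.372,-0.06,-0.256],"dr":[0,0,0],"hand":1},{"linear":[-0.372,-0.06,-0.256],"dr":[0,0,0],"hand":1},{"linear":[-0.372,-0.06,-0.256],"dr":[0,0,0],"hand":1}]'
python3 - <<'E'
from h import *
to(.5,-.25,.26)
im,_=see('wrist',[('finial1',0),('wax',0)]); cv2.imwrite('pics/w1.png',im)
E
```

```text
t: 1.33
eef_pos: [0.4805, -0.2811, 0.2588]
tool_rot: [-0.134, 0.134, -0.694, 0.695]
contact_force: [0.5, -1.1, 0.2]
gripper_width: 0.996
now [ 0.4805 -0.2811  0.2588] yaw -68.2 tilt 0.04 -> lin [-0.0297, -0.0012, -0.0216] dr [-0.0, 0.0, -0.0]
finial1 0.93 [291.  30.] [ 0.623  -0.1726  0.    ]
finial1 0.84 [230.4 156.7] [ 0.4476 -0.1538  0.    ]
finial1 0.74 [272.8 196. ] [ 0.4184 -0.2251  0.    ]
finial1 0.73 [366.3 101.6] [ 0.5812 -0.2921  0.    ]
finial1 0.67 [338.4 175.9] [ 0.4787 -0.2972  0.    ]
wax 0.89 [310.6 127.7] [ 0.5235 -0.2387  0.    ]
```

View pics/w1.png

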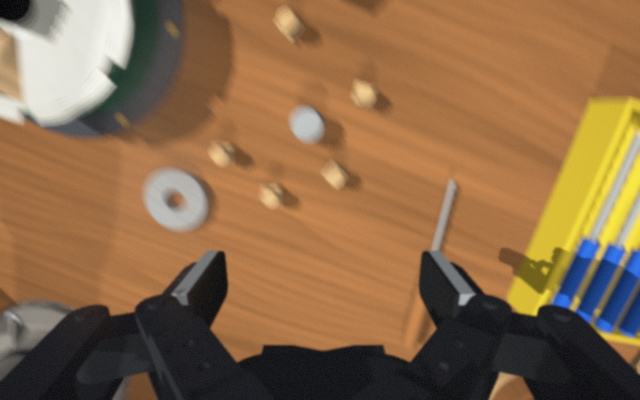

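```bash
sed -i 's/im=bot.read_camera(name); C=cam(name); out/C=cam(name); im=bot.read_camera(name); out/' h.py
python3 -m crank '[{"linear":[-0.108,-0.06,-0.323],"dr":[0,7,0],"hand":1},{"linear":[-0.108,-0.06,-0.323],"dr":[0,14,0],"hand":1},{"linear":[-0.108,-0.06,-0.323],"dr":[0,21,0],"hand":1},{"linear":[-0.108,-0.06,-0.323],"dr":[0,28,0],"hand":1},{"linear":[-0.108,-0.06,-0.323],"dr":[0,32,0],"hand":1},{"linear":[-0.108,-0.06,-0.323],"dr":[0,32,0],"hand":1},{"linear":[-0.108,-0.06,-0.323],"dr":[0,32,0],"hand":1},{"linear":[-0.108,-0.06,-0.323],"dr":[0,32,0],"hand":1},{"linear":[-0.108,-0.06,-0.323],"dr":[0,32,0],"hand":1},{"linear":[-0.108,-0.06,-0.323],"dr":[0,32,0],"hand":1}]'
python3 -m crank '[{"linear":[0,0,0],"dr":[0,0,0],"hand":1},{"linear":[0,0,0],"dr":[0,0,0],"hand":1},{"linear":[0,0,0],"dr":[0,0,0],"hand":1}]'
python3 - <<'E'
from h import *
to(.46,.06,.32)
L=[('drum',0),('cover_grip',.109),('opening',.081),('pin_grip',.122),('marker',0)]
im,_=see('wrist',L+[('finial1',0)]); cv2.imwrite('pics/w2.png',im)
print('top'); see('top',L+[('finial1',0)])
print('side'); see('side',L+[('finial1',0),('wax',0)])
E
```

```text
t: 2.32
eef_pos: [0.4599, 0.0621, 0.3194]
tool_rot: [-0.059, 0.061, 0.705, -0.704]
contact_force: [0.5, -0.1, 0.1]
gripper_width: 1.001
t: 2.57
eef_pos: [0.46, 0.0549, 0.3177]
tool_rot: [0.064, -0.064, -0.704, 0.704]
contact_force: [-0.2, -0.4, 0.2]
gripper_width: 1.002
now [0.46   0.0549 0.3177] yaw -100.4 tilt 0.06 -> lin [0.0009, -0.0023, -0.005] dr [-0.0, -0.0, 0.0]
drum 0.97 [311.  112.3] [0.5253 0.0607 0.    ]
cover_grip 0.7 [302.  112.9] [0.5269 0.0669 0.109 ]
pin_grip 0.74 [153.3 108.7] [0.5619 0.2265 0.122 ]
marker 0.42 [230.4 149.3] [0.4944 0.19   0.    ]
finial1 0.94 [515.1 154. ] [ 0.4107 -0.2346  0.    ]
finial1 0.81 [564.7 105.9] [ 0.47   -0.3122  0.    ]
finial1 0.79 [463.8 141.2] [ 0.4438 -0.1571  0.    ]
finial1 0.66 [472.1  14. ] [ 0.6163 -0.1821  0.    ]
finial1 0.58 [557.6  30.9] [ 0.5758 -0.3024  0.    ]
top
drum 0.93 [300.6 217.9] [0.5237 0.0703 0.    ]
cover_grip 0.82 [297.2 213.6] [0.5326 0.0757 0.109 ]
cover_grip 0.54 [375.3 238.6] [ 0.4546 -0.155   0.109 ]
pin_grip 0.66 [401.8 216. ] [ 0.5198 -0.2329  0.122 ]
pin_grip 0.5 [245.9 204.4] [0.5617 0.2267 0.122 ]
[... 429 characters left out ...]
.7 266. ] [0.4971 0.1942 0.    ]
cover_grip 0.84 [327.4 210.4] [0.5283 0.0778 0.109 ]
cover_grip 0.49 [312.8 240.6] [0.5637 0.1997 0.109 ]
opening 0.74 [350.5 220.8] [0.4604 0.0897 0.081 ]
pin_grip 0.55 [302.8 243.4] [0.5889 0.2233 0.122 ]
marker 0.61 [335.6 266. ] [0.5003 0.1943 0.    ]
marker 0.51 [304.2 177.5] [ 0.619  -0.2024  0.    ]
finial1 0.62 [304.7 178.4] [ 0.6169 -0.1976  0.    ]
finial1 0.59 [319.9 158.7] [ 0.5694 -0.312   0.    ]
finial1 0.58 [354.8 189.3] [ 0.4437 -0.1459  0.    ]
finial1 0.56 [350.  159.5] [ 0.4602 -0.311   0.    ]
finial1 0.45 [362.3 174.7] [ 0.4171 -0.2251  0.    ]
wax 0.73 [337.3 267.3] [0.4953 0.199  0.    ]
wax 0.51 [333.6 172.3] [ 0.5176 -0.2349  0.    ]
```

View pics/w2.png

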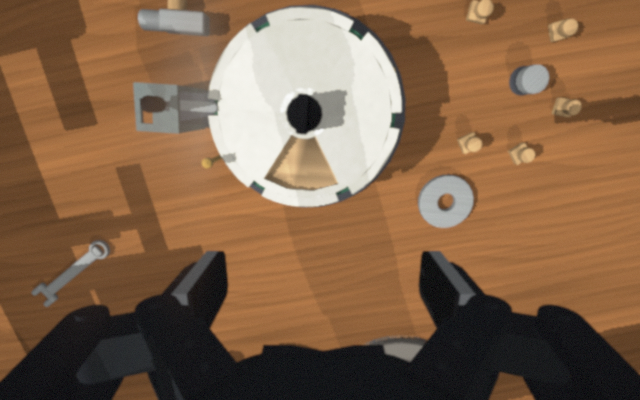

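```bash
python3 - <<'E'
from h import *
from scipy.optimize import least_squares
C=cam('wrist'); im=cv2.imread('pics/w2.png'); hsv=cv2.cvtColor(im,cv2.COLOR_BGR2HSV)
m=((hsv[...,1]<60)&(hsv[...,2]>110)).astype(np.uint8); m[:, :205]=0; m[215:]=0; m[:,412:]=0
n,l,s,_=cv2.connectedComponentsWithStats(m); k=1+s[1:,4].argmax(); c=max(cv2.findContours((l==k).astype(np.uint8),0,1)[0],key=len)[:,0]
h=cv2.convexHull(c)[:,0]; h=h[(h[:,0]>225)&(h[:,0]<398)]
W=np.array([topt('wrist',p,.081,C)[:2] for p in h])
f=least_squares(lambda a:np.hypot(W[:,0]-a[0],W[:,1]-a[1])-a[2],[.527,.067,.11],loss='soft_l1',f_scale=.001)
print(f.x.round(4),np.abs(f.fun).max().round(4),len(h))
c0=f.x[:2]
for z in (.081,.075):
  for p in [(260,23),(358,28),(397,120),(258,187),(344,194)]:
    w=topt('wrist',p,z,C)[:2]-c0; print(z,p,np.hypot(*w).round(4),np.degrees(np.arctan2(w[1],w[0])).round(2))
for p in [(150,103),(153,103),(153.3,108.7)]: print(topt('wrist',p,.134,C).round(4))
for d in bot.cut_out('wrist','pin_grip')[:2]: print(d['extent'],d['score'])
for d in bot.cut_out('wrist','cover_grip')[:2]: print(d['extent'],d['score'])
E
```

```text
[0.5261 0.0685 0.1187] 0.0011 42
0.081 (260, 23) 0.1127 16.05
0.081 (358, 28) 0.1144 -43.42
0.081 (397, 120) 0.1136 -104.08
0.081 (258, 187) 0.1109 136.23
0.081 (344, 194) 0.1132 -164.01
0.075 (260, 23) 0.1144 16.21
0.075 (358, 28) 0.1158 -43.3
0.075 (397, 120) 0.1149 -104.13
0.075 (258, 187) 0.1127 136.11
0.075 (344, 194) 0.1148 -164.17
[0.5667 0.2253 0.134 ]
[0.5661 0.2221 0.134 ]
[0.5604 0.2236 0.134 ]
[141.8, 96.7, 166.3, 113.0] 0.72
[140.7, 0.0, 208.8, 34.7] 0.59
[208.1, 6.4, 401.7, 209.8] 0.57
```

```bash
python3 -c "
from h import *
to(.564,.227,.20,76.15)"
```

```text
now [0.46   0.0572 0.3181] yaw -100.2 tilt 0.0 -> lin [-0.0724, 0.1181, -0.1856] dr [-0.0, 3.7, 0.0]
```

```bash
python3 -m crank '[{"linear":[-0.0724,0.118,-0.1856],"dr":[0,3.7,0],"hand":1},{"linear":[-0.0724,0.118,-0.1856],"dr":[0,3.7,0],"hand":1},{"linear":[-0.0724,0.118,-0.1856],"dr":[0,3.7,0],"hand":1},{"linear":[-0.0724,0.118,-0.1856],"dr":[0,3.7,0],"hand":1},{"linear":[-0.0724,0.118,-0.1856],"dr":[0,3.7,0],"hand":1},{"linear":[-0.0724,0.118,-0.1856],"dr":[0,3.7,0],"hand":1},{"linear":[-0.0724,0.118,-0.1856],"dr":[0,3.7,0],"hand":1},{"linear":[-0.0724,0.118,-0.1856],"dr":[0,3.7,0],"hand":1},{"linear":[-0.0724,0.118,-0.1856],"dr":[0,3.7,0],"hand":1},{"linear":[-0.0724,0.118,-0.1856],"dr":[0,3.7,0],"hand":1}]' >/dev/null
python3 - <<'E'
from h import *
im,_=see('wrist',[('pin_grip',.122),('cover_grip',.109)]); cv2.imwrite('pics/w3.png',im)
to(.564,.227,.103,76.15)
E
```

```text
pin_grip 0.84 [321.4 196.7] [0.5654 0.2271 0.122 ]
cover_grip 0.95 [516.4 193.2] [0.5252 0.0664 0.109 ]
now [0.5644 0.226  0.2011] yaw -104.0 tilt 0.09 -> lin [0.0008, 0.0981, -0.0008] dr [0.0, -0.1, -0.1]
```

View pics/w3.png

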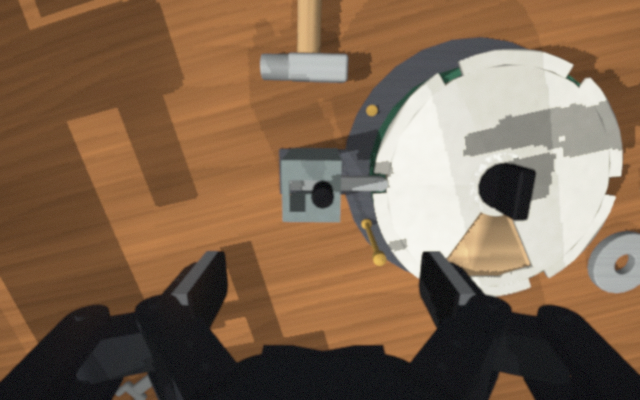

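The knob is at (322,195) and the tall brass post at (378,258)–(366,225), with only a screw head on the other side at (372,110). That confirms comp_a. The pin-to-axis distance comes out at 165.7 mm against the 165 mm expected. I'll grip the knob.

```bash
python3 -m crank '[{"linear":[0,0.04,-0.001],"dr":[0,0,0],"hand":1},{"linear":[0,0.07,-0.001],"dr":[0,0,0],"hand":1},{"linear":[0,0.098,-0.001],"dr":[0,0,0],"hand":1},{"linear":[0,0.098,-0.001],"dr":[0,0,0],"hand":1},{"linear":[0,0.098,-0.001],"dr":[0,0,0],"hand":1}]' 40
python3 -m crank '[{"linear":[0,0,0],"dr":[0,0,0],"hand":-1},{"linear":[0,0,0],"dr":[0,0,0],"hand":-1},{"linear":[0,0,0],"dr":[0,0,0],"hand":-1},{"linear":[0,0,0],"dr":[0,0,0],"hand":-1},{"linear":[0,0,0],"dr":[0,0,0],"hand":-1},{"linear":[0,0,0],"dr":[0,0,0],"hand":-1},{"linear":[0,0,0],"dr":[0,0,0],"hand":-1},{"linear":[0,0,0],"dr":[0,0,0],"hand":-1},{"linear":[0,0,0],"dr":[0,0,0],"hand":-1},{"linear":[0,0,0],"dr":[0,0,0],"hand":-1}]' 50
python3 -c "
from h import *
to(.565,.227,.103,76.15)"
```

```text
t: 5.17
eef_pos: [0.5636, 0.2272, 0.1017]
tool_rot: [0.086, -0.085, -0.701, 0.702]
contact_force: [0.2, 0.3, -0.0]
gripper_width: 0.995
t: 6.0
eef_pos: [0.5645, 0.2269, 0.103]
tool_rot: [0.086, -0.086, -0.701, 0.702]
contact_force: [-2.3, -3.2, 7.8]
gripper_width: 0.159
now [0.5645 0.2269 0.103 ] yaw -103.9 tilt 0.09 -> lin [-0.0005, 0.0, -0.0002] dr [-0.1, -0.1, -0.0]
```

```bash
python3 -m crank '[{"linear":[0,0,-0.006],"dr":[0,0,0],"hand":-1},{"linear":[0,0,-0.012],"dr":[0,0,0],"hand":-1},{"linear":[0,0,-0.018],"dr":[0,0,0],"hand":-1},{"linear":[0,0,-0.0235],"dr":[0,0,0],"hand":-1},{"linear":[0,0,-0.0235],"dr":[0,0,0],"hand":-1},{"linear":[0,0,-0.0235],"dr":[0,0,0],"hand":-1},{"linear":[0,0,-0.0235],"dr":[0,0,0],"hand":-1}]'
python3 -c "
from h import *
im,_=see('wrist',[('pin_grip',.122)]); cv2.imwrite('pics/w4.png',im[100:300,200:480].repeat(2,0).repeat(2,1))
to(.5645,.2269,.103,76.15)"
```

```text
t: 6.58
eef_pos: [0.5699, 0.2475, 0.1029]
tool_rot: [0.086, -0.086, -0.7, 0.704]
contact_force: [-3.9, -8.3, 11.4]
gripper_width: 0.162
pin_grip 0.7 [323.7 245.5] [0.5714 0.2472 0.122 ]
pin_grip 0.66 [535.8 189.5] [0.5745 0.1387 0.122 ]
now [0.5699 0.2474 0.1029] yaw -104.0 tilt 0.3 -> lin [0.0003, 0.0, 0.0211] dr [-0.3, -0.2, -0.0]
```

View pics/w4.png

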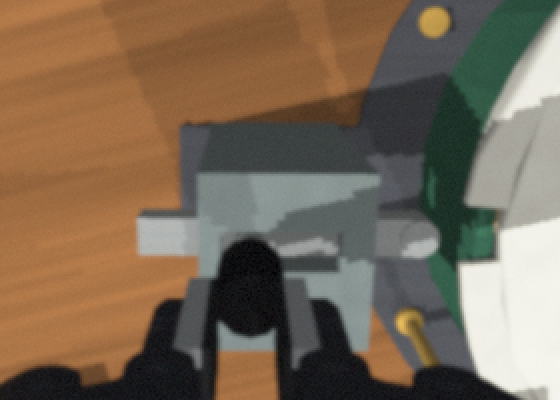

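The knob is at the outer end of the slot and the nose is clear of the rim. I'll pull a little more, then slide it sideways.

```bash
python3 -m crank '[{"linear":[0,0,-0.0025],"dr":[0,0,0],"hand":-1},{"linear":[0,0,-0.0025],"dr":[0,0,0],"hand":-1},{"linear":[0.005,0,-0.0025],"dr":[0,0,0],"hand":-1},{"linear":[0.010,0,-0.0025],"dr":[0,0,0],"hand":-1},{"linear":[0.015,0,-0.0025],"dr":[0,0,0],"hand":-1},{"linear":[0.0175,0,-0.0025],"dr":[0,0,0],"hand":-1},{"linear":[0.0175,0,-0.0025],"dr":[0,0,0],"hand":-1},{"linear":[0.0175,0,-0.0025],"dr":[0,0,0],"hand":-1}]'
python3 -c "
from h import *
to(.5645,.2269,.103,76.15)"
```

```text
t: 7.35
eef_pos: [0.5538, 0.2535, 0.1029]
tool_rot: [0.086, -0.086, -0.7, 0.704]
contact_force: [-2.6, -9.3, 10.2]
gripper_width: 0.162
now [0.5538 0.2535 0.1029] yaw -104.0 tilt 0.32 -> lin [-0.0169, 0.0, 0.0233] dr [-0.3, -0.2, -0.0]
```

```bash
python3 -m crank '[{"linear":[0,0,0.003],"dr":[0,0,0],"hand":-1},{"linear":[0,0,0.006],"dr":[0,0,0],"hand":-1},{"linear":[0,0,0.006],"dr":[0,0,0],"hand":1},{"linear":[0,0,0.006],"dr":[0,0,0],"hand":1},{"linear":[0,0,0.006],"dr":[0,0,0],"hand":1},{"linear":[0,0,0.006],"dr":[0,0,0],"hand":1},{"linear":[0,0,0.006],"dr":[0,0,0],"hand":1},{"linear":[0,0,0.006],"dr":[0,0,0],"hand":1},{"linear":[0,0,0.006],"dr":[0,0,0],"hand":1},{"linear":[0,0,0.006],"dr":[0,0,0],"hand":1}]'
python3 -m crank '[{"linear":[0,-0.04,0],"dr":[0,0,0],"hand":1},{"linear":[0,-0.08,0],"dr":[0,0,0],"hand":1},{"linear":[0,-0.10,0],"dr":[0,0,0],"hand":1},{"linear":[0,-0.10,0],"dr":[0,0,0],"hand":1},{"linear":[0,-0.10,0],"dr":[0,0,0],"hand":1}]'
python3 -c "
from h import *
im,_=see('wrist',[('pin_grip',.122),('cover_grip',.109)]); cv2.imwrite('pics/w5.png',im)
to(.526,.0675,.2,76.15)"
```

```text
t: 8.18
eef_pos: [0.5521, 0.2518, 0.102]
tool_rot: [-0.085, 0.085, 0.702, -0.702]
contact_force: [-0.8, 0.6, -0.1]
gripper_width: 1.002
t: 8.6
eef_pos: [0.5528, 0.2521, 0.2035]
tool_rot: [-0.085, 0.086, 0.702, -0.701]
contact_force: [0.8, -1.0, -0.6]
gripper_width: 0.998
pin_grip 0.61 [326.2 195.1] [0.5537 0.2496 0.122 ]
cover_grip 0.75 [544.1 171.3] [0.5267 0.0664 0.109 ]
now [0.5512 0.251  0.2005] yaw -103.9 tilt 0.16 -> lin [-0.0196, 0.0008, 0.1842] dr [-0.1, -0.0, 0.1]
```

View pics/w5.png

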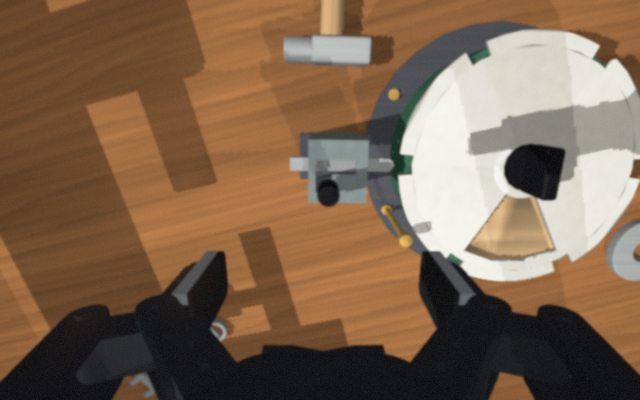

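The knob stays out in the holding notch: knob at (328,192), nose at (388,165) clear of the rim. Next is the cover grip.

```bash
python3 -m crank '[{"linear":[-0.0196,0,0.184],"dr":[0,0,0],"hand":1},{"linear":[-0.0196,0,0.184],"dr":[0,0,0],"hand":1},{"linear":[-0.0196,0,0.184],"dr":[0,0,0],"hand":1},{"linear":[-0.0196,0,0.184],"dr":[0,0,0],"hand":1},{"linear":[-0.0196,0,0.184],"dr":[0,0,0],"hand":1},{"linear":[-0.0196,0,0.184],"dr":[0,0,0],"hand":1},{"linear":[-0.0196,0.03,0.184],"dr":[0,0,0],"hand":1},{"linear":[-0.0196,0.07,0.184],"dr":[0,0,0],"hand":1},{"linear":[-0.0196,0.107,0.184],"dr":[0,0,0],"hand":1},{"linear":[-0.0196,0.107,0.184],"dr":[0,0,0],"hand":1}]'
python3 -m crank '[{"linear":[0,0,0],"dr":[0,0,0],"hand":-1},{"linear":[0,0,0],"dr":[0,0,0],"hand":-1},{"linear":[0,0,0],"dr":[0,0,0],"hand":-1},{"linear":[0,0,0],"dr":[0,0,0],"hand":-1},{"linear":[0,0,0],"dr":[0,0,0],"hand":-1},{"linear":[0,0,0],"dr":[0,0,0],"hand":-1},{"linear":[0,0,0],"dr":[0,0,0],"hand":-1},{"linear":[0,0,0],"dr":[0,0,0],"hand":-1},{"linear":[0,0,0],"dr":[0,0,0],"hand":-1},{"linear":[0,0,0],"dr":[0,0,0],"hand":-1}]' 50
python3 -c "
from h import *
print(bot.get_obs()['q'])
to(.526,.0675,.094,76.15)"
```

```text
t: 9.58
eef_pos: [0.5211, 0.0679, 0.088]
tool_rot: [0.09, -0.08, -0.701, 0.703]
contact_force: [-1.4, -1.0, -1.3]
gripper_width: 0.998
t: 10.42
eef_pos: [0.527, 0.0683, 0.0951]
tool_rot: [0.085, -0.085, -0.702, 0.702]
contact_force: [0.1, -0.9, -0.5]
gripper_width: -0.002
[ 0.06925707  0.40636167 -0.38831763  1.97550357  0.21062077  0.79820971
 -2.25145012]
now [0.527  0.0683 0.0951] yaw -103.9 tilt 0.0 -> lin [0.0008, 0.0011, 0.001] dr [-0.0, -0.0, -0.0]
```

```bash
python3 -c "
from h import *
im,_=see('wrist',[('cover_grip',.109)]); cv2.imwrite('pics/w6.png',im)
im,_=see('side',[('cover_grip',.109)]); cv2.imwrite('pics/s6.png',im[150:310,220:440].repeat(3,0).repeat(3,1))
print(bot.get_obs()['gripper_width'])"
```

```text
cover_grip 0.57 [325.2 246.9] [0.5253 0.0678 0.109 ]
cover_grip 0.61 [326.5 208. ] [0.5313 0.0677 0.109 ]
cover_grip 0.31 [351.6 187.7] [ 0.4581 -0.0263  0.109 ]
0.0008539859299861753
```

View pics/w6.png

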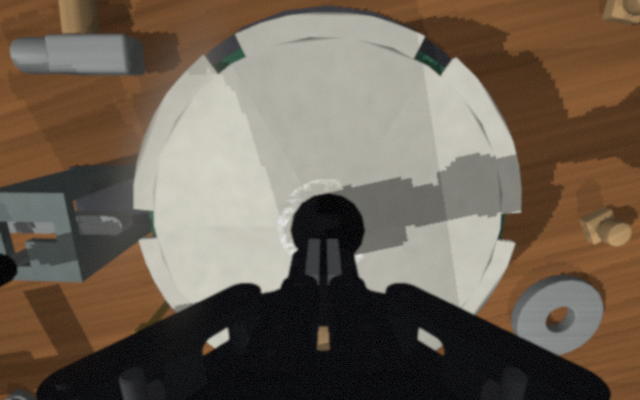

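View pics/s6.png

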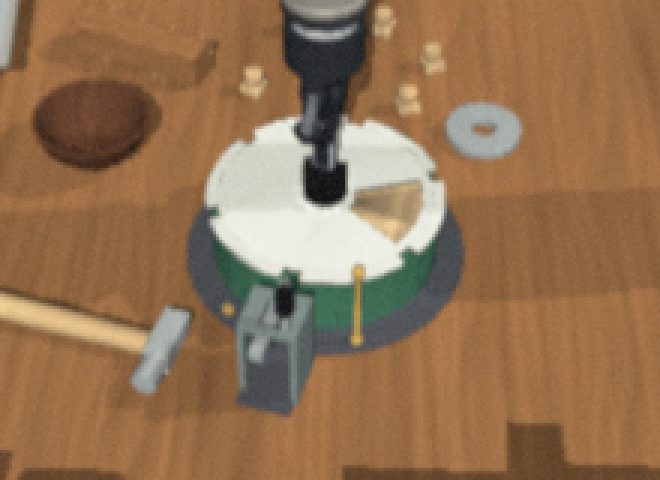

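```bash
python3 -c "
from h import *
a=cv2.imread('pics/w6.png')[170:370,220:430]; a=(255*(a/255.)**.35).astype(np.uint8)
b=cv2.imread('pics/s6.png')[60:240,240:440]; b=(255*(b/255.)**.4).astype(np.uint8)
a=cv2.resize(a,None,fx=2.6,fy=2.6); b=cv2.resize(b,(220,200)) 
out=np.zeros((a.shape[0],a.shape[1]+220,3),np.uint8); out[:,:a.shape[1]]=a; out[:200,a.shape[1]:]=b
cv2.imwrite('pics/e6.png',out)
C=cam('wrist'); p,R=pose(); print('tcp',proj('wrist',p,C),proj('side',p))
o=bot.get_obs();print(o['gripper_width'],o['contact_force'])
for dx in(-.022,.022):
  for dy in(-.007,.007):
    u=np.array([.970*dx+.239*dy,-.239*dx+.970*dy])
    print(dx,dy,proj('wrist',[.5261+u[0],.0675+u[1],.121],C).round(),proj('side',[.5261+u[0],.0675+u[1],.121]).round())
"
```

```text
tcp [323.53661369 234.30946815] [327.96662056 211.67135295]
0.0008539859299861753 [-0.42767848  0.29977912 -0.35809489]
-0.022 -0.007 [339. 295.] [336. 205.]
-0.022 0.007 [312. 295.] [335. 208.]
0.022 -0.007 [341. 212.] [322. 202.]
0.022 0.007 [311. 212.] [320. 205.]
```

View pics/e6.png

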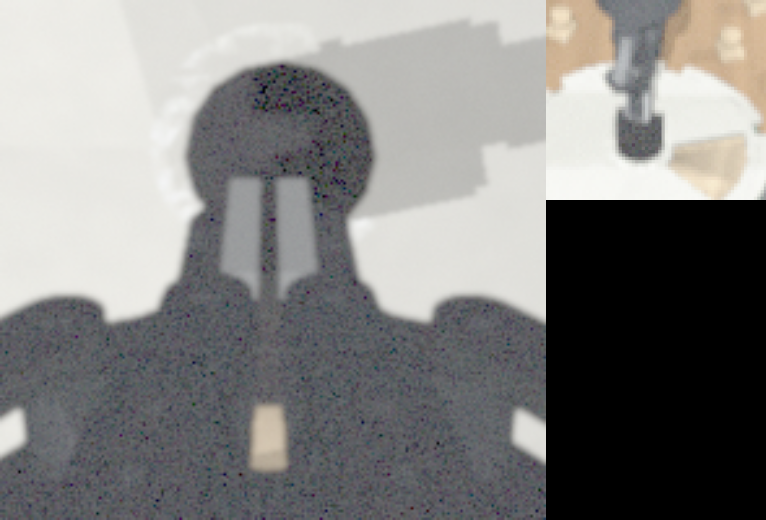

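```bash
python3 - <<'E'
from h import *
c=bot.camera_params('wrist'); H=np.array(c['hand_eye']); K=np.array(c['K'])
def C(p,yaw):
    a=np.radians(yaw); z=np.array([np.cos(a),np.sin(a),0]); y=np.array([0,0,-1.]); R=np.c_[np.cross(y,z),y,z]
    return K,c['k1'],R@H[:3,:3],np.array(p)+R@H[:3,3]
for f,p,yaw,(x0,x1,y0,y1) in [('w5',[.5520,.2515,.202],-103.9,(490,580,135,210)),('w2',[.46,.0549,.3177],-100.4,(280,325,90,136))]:
    m=(cv2.imread(f'pics/{f}.png').max(2)<45)
    CC=C(p,yaw); t=np.radians(-13.85); ex=np.array([np.cos(t),np.sin(t)]); ey=np.array([-ex[1],ex[0]])
    def hull(P): 
        M=np.zeros((400,640),np.uint8); cv2.fillConvexPoly(M,cv2.convexHull(np.array([proj('w',q,CC) for q in P],np.float32)).round().astype(int),1); return M>0
    def box(lx,ly): return hull([[*(np.array([.5261,.0675])+sx*lx*ex+sy*ly*ey),z] for sx in(-1,1) for sy in(-1,1) for z in(.087,.121)])
    def cyl(r,z0,z1): return hull([[.5261+r*np.cos(a),.0675+r*np.sin(a),z] for a in np.linspace(0,6.28,24) for z in(z0,z1)])
    w=np.zeros_like(m); w[y0:y1,x0:x1]=1; m&=w
    for n,h in [('bar x',box(.022,.007)),('bar y',box(.007,.022)),('cyl20',cyl(.02,.087,.121)),('cyl17',cyl(.017,.081,.121)),('cyl22low',cyl(.02,.081,.087)),('bar+disc',box(.022,.007)|cyl(.018,.081,.087))]:
        print(f,n,round((m&h).sum()/(m|h).sum(),2))
    B=box(.022,.007)
    for r in range(y0,y1,3): print(''.join('#' if m[r,k] and B[r,k] else 'm' if m[r,k] else 'b' if B[r,k] else '.' for k in range(x0,x1,2)))
E
```

```text
w5 bar x 0.71
w5 bar y 0.45
w5 cyl20 0.8
w5 cyl17 0.74
w5 cyl22low 0.59
w5 bar+disc 0.85
.............................................
.............................................
.............................................
.................bbbbbbbbbbbbbbb.............
...............mm##############bbbbbbbb......
.............mmmm####################b.......
............mmmm#####################b.......
..........mmmmmm#####################b.......
.........mmmmmmm#####################b.......
.........mmmmmmm####################b........
........mmmmmmm#####################b........
........mmmmmmm#####################b........
........mmmmmmm#####################.........
........mmmmmmm####################b.........
.........mmmmm#####################b.........
..........mmmm#####################b.........
...........mmm####################b..........
.............m####################b..........
.............bbb#################bb..........
...............bbbb##############bb..........
...................bbbb##########b...........
......................bbbbb#####bb...........
.............................................
.............................................
.............................................
w2 bar x 0.51
w2 bar y 0.43
w2 cyl20 0.79
w2 cyl17 0.77
w2 cyl22low 0.9
w2 bar+disc 0.81
.......................
........bbbb...........
........bb####bb.......
........########m......
......mm########mmm....
.....mmm#######mmmmm...
.....mmm#######mmmmm...
....mmmm#######mmmmmm..
....mmmm#######mmmmmm..
.....mmm#######mmmmmm..
.....mmm#######mmmmm...
......mm#######mmmm....
.......########mmm.....
.......bb######m.......
.......bbb###bb........
...........bbb.........
```

```bash
python3 -m crank '[{"linear":[0,0,0],"dr":[0,0,0],"hand":1},{"linear":[0,0,0],"dr":[0,0,0],"hand":1},{"linear":[0,0,0],"dr":[0,0,0],"hand":1},{"linear":[0,0,0],"dr":[0,0,0],"hand":1},{"linear":[0,0,0],"dr":[0,0,0],"hand":1},{"linear":[0,0,0],"dr":[0,0,0],"hand":1},{"linear":[0,0,0],"dr":[0,0,0],"hand":1},{"linear":[0,0,0],"dr":[0,0,0],"hand":1}]' 50
python3 -c "
from h import *
C=cam('wrist'); a=bot.read_camera('wrist'); s=bot.read_camera('side')
a=a[150:350,200:460]; a=(255*(a/255.)**.35).astype(np.uint8); a=cv2.resize(a,None,fx=2.5,fy=2.5)
s=s[185:245,290:370]; s=cv2.resize((255*(s/255.)**.5).astype(np.uint8),None,fx=1.8,fy=1.8)
a[:s.shape[0],-s.shape[1]:]=s
cv2.imwrite('pics/e7.png',a); print(bot.get_obs()['gripper_width'],pose()[0])"
```

```text
t: 11.28
eef_pos: [0.527, 0.0683, 0.0951]
tool_rot: [-0.085, 0.085, 0.702, -0.702]
contact_force: [0.2, 0.8, 0.0]
gripper_width: 1.001
0.9976203357870458 [0.52697019 0.06829086 0.09508053]
```

View pics/e7.png

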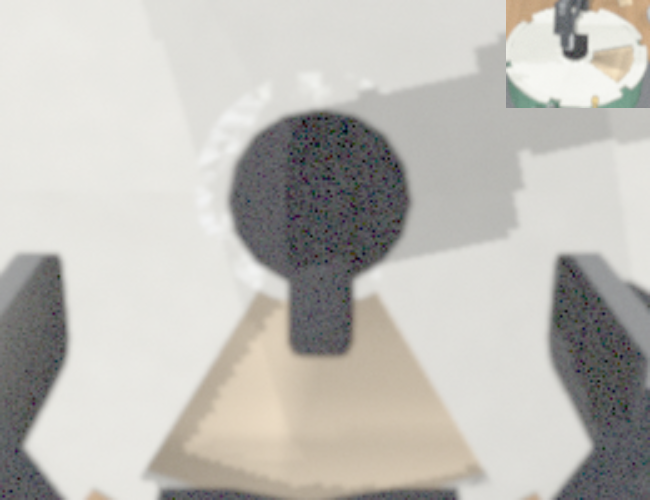

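```bash
python3 - <<'E'
from h import *
C=cam('wrist'); c0=np.array([.5261,.0675])
def P(r,a,z):
    t=np.radians(a-13.85); return proj('wrist',[c0[0]+r*np.cos(t),c0[1]+r*np.sin(t),z],C)
tc=lambda q:((q-[200,150])*2.5).round().tolist()
print('open corners',[tc(P(r,a,.081)) for r in(.03,.098) for a in(150,210)])
print('bar end top',[tc(P(np.hypot(.022,.007),180+s*17.65,z)) for s in(-1,1) for z in(.121,.087)],'other',tc(P(.022,0,.121)))
print('disc .087 r20',[tc(P(.02,a,.087)) for a in(0,90,180,270)])
print(tc(proj('wrist',pose()[0],C)))
E
```

```text
open corners [[253.0, 289.0], [372.0, 289.0], [133.0, 483.0], [491.0, 483.0]]
bar end top [[279.0, 362.0], [284.0, 285.0], [348.0, 362.0], [341.0, 285.0]] other [314.0, 156.0]
disc .087 r20 [[313.0, 119.0], [228.0, 201.0], [313.0, 278.0], [398.0, 201.0]]
[309.0, 211.0]
```

```bash

python3 -m crank '[{"linear":[0,0,0],"dr":[0,0,0],"hand":0},{"linear":[0,0,0],"dr":[0,0,0],"hand":0},{"linear":[0,0,0],"dr":[0,0,0],"hand":0},{"linear":[0,0,0],"dr":[0,0,0],"hand":0},{"linear":[0,0,0],"dr":[0,0,0],"hand":0},{"linear":[0,0,0],"dr":[0,0,0],"hand":0}]' 50|tail -2
python3 -m crank '[{"linear":[0,0,0],"dr":[0,0,0],"hand":-0.5},{"linear":[0,0,0],"dr":[0,0,0],"hand":-0.5},{"linear":[0,0,0],"dr":[0,0,0],"hand":-0.5},{"linear":[0,0,0],"dr":[0,0,0],"hand":-0.5}]'|tail -2
python3 -m crank '[{"linear":[0,0,0],"dr":[0,0,0],"hand":-0.65},{"linear":[0,0,0],"dr":[0,0,0],"hand":-0.65},{"linear":[0,0,0],"dr":[0,0,0],"hand":-0.65}]'|tail -2
python3 -m crank '[{"linear":[0,0,0],"dr":[0,0,0],"hand":-0.8},{"linear":[0,0,0],"dr":[0,0,0],"hand":-0.8},{"linear":[0,0,0],"dr":[0,0,0],"hand":-0.8}]'|tail -2
python3 -m crank '[{"linear":[0,0,0],"dr":[0,0,0],"hand":-1},{"linear":[0,0,0],"dr":[0,0,0],"hand":-1},{"linear":[0,0,0],"dr":[0,0,0],"hand":-1}]'|tail -2
python3 -m crank '[{"linear":[0,0,0],"dr":[0,0,0],"hand":-1},{"linear":[0,0,0],"dr":[0,0,0],"hand":-1},{"linear":[0,0,0],"dr":[0,0,0],"hand":-1}]'|tail -2
python3 -c "
from h import *
a=bot.read_camera('wrist');cv2.imwrite('pics/w8.png',a); b=cv2.imread('pics/w6.png'); print(np.abs(a.astype(int)-b).mean(), np.abs(a.astype(int)-b)[200:300,280:370].mean())"
```

```text
contact_force: [0.8, 0.0, -0.1]
gripper_width: 0.497
contact_force: [0.1, 0.2, -0.0]
gripper_width: 0.252
contact_force: [0.1, -0.1, -0.4]
gripper_width: 0.179
contact_force: [-0.8, 0.4, 0.3]
gripper_width: 0.101
contact_force: [-0.1, 0.4, 0.1]
gripper_width: 0.003
contact_force: [0.9, -0.2, 0.1]
gripper_width: 0.002
2.2442864583333333 4.619555555555555
```

```bash

python3 -m crank '[{"linear":[0,0,0],"dr":[0,3,0],"hand":-1},{"linear":[0,0,0],"dr":[0,6,0],"hand":-1},{"linear":[0,0,0],"dr":[0,9,0],"hand":-1},{"linear":[0,0,0],"dr":[0,12,0],"hand":-1},{"linear":[0,0,0],"dr":[0,12,0],"hand":-1},{"linear":[0,0,0],"dr":[0,12,0],"hand":-1}]'
python3 -c "
from h import *
a=bot.read_camera('wrist');b=cv2.imread('pics/w8.png');cv2.imwrite('pics/w9.png',a)
g=lambda i:cv2.cvtColor(i,6)
# track cover rotation relative to image: features on cover rim
for u in [(228,52),(433,55)]:
    t=g(b)[u[1]-14:u[1]+14,u[0]-16:u[0]+16]; r=cv2.matchTemplate(g(a),t,5); print(u,cv2.minMaxLoc(r)[1:4:2],'at',np.array(cv2.minMaxLoc(r)[3])+[16,14])
for u in [(75,240),(560,315)]:
    t=g(b)[u[1]-30:u[1]+30,u[0]-30:u[0]+30]; r=cv2.matchTemplate(g(a),t,5); print(u,cv2.minMaxLoc(r)[1],'at',np.array(cv2.minMaxLoc(r)[3])+[30,30])
print(bot.get_obs()['torque'])
"
```

```text
t: 13.77
eef_pos: [0.527, 0.0684, 0.0951]
tool_rot: [0.158, -0.158, -0.689, 0.689]
contact_force: [0.9, 0.7, -0.5]
gripper_width: -0.001
(228, 52) (0.9679585695266724, (133, 248)) at [149 262]
(433, 55) (0.8810665011405945, (378, 21)) at [394  35]
(75, 240) 0.7700906991958618 at [ 89 288]
(560, 315) 0.9132019877433777 at [592 268]
[ 0.03724708  0.03702388 -0.00893091]
```

```bash
python3 - <<'E'
from h import *
C=cam('wrist'); p,R=pose()
for d in (0,.01,.019,.03,.04): print(d,proj('wrist',p-R[:,1]*d,C).round(1), proj('side',p-R[:,1]*d).round(1))
print(bot.camera_params('wrist')['hand_eye'], C[3])
a=cv2.cvtColor(bot.read_camera('side'),6)[190:225,300:350]
for r in a: print(''.join('#' if v<40 else '+' if v<90 else '.' for v in r))
E
```

```text
0 [323.5 234.2] [328.  211.7]
0.01 [323.5 241.1] [328.  209.2]
0.019 [323.6 248.1] [328.  206.9]
0.03 [323.6 257.6] [328.  204.1]
0.04 [323.7 267.5] [328.  201.6]
[[-1.04942796e-03  9.62909589e-01  2.69822205e-01 -6.82416682e-02]
 [-1.79509246e-04 -2.69822530e-01  9.62910053e-01 -1.71235320e-01]
 [ 9.99999433e-01  9.62069150e-04  4.56010481e-04 -4.30419103e-04]
 [ 0.00000000e+00  0.00000000e+00  0.00000000e+00  1.00000000e+00]] [0.58859397 0.03910119 0.26632459]
...............++...+++++###+####+................
...............++...++++++###+###+................
...............++..++++++#######+.................
................++++++++#######++.................
..................+++++#######++..................
...................+##########++..................
....................++++####++++..................
........................+###+.....................
........................+###+.....................
........................+###+.....................
........................++#++.....................
........................++##+.....................
.....................
[... 451 characters left out ...]
.........#############...............
......................#############...............
......................#############...............
......................+###########+...............
......................+###########+...............
.......................+########++................
.........................+++++++..................
..................................................
..................................................
..................................................
..................................................
..................................................
..................................................
..................................................
```

```bash

python3 -m crank '[{"linear":[0,0,0],"dr":[0,-6,0],"hand":1},{"linear":[0,0,0],"dr":[0,-12,0],"hand":1},{"linear":[0,0,0],"dr":[0,-12,0],"hand":1},{"linear":[0,0,0],"dr":[0,-12,0],"hand":1},{"linear":[0,0,0],"dr":[0,-12,0],"hand":1},{"linear":[0,0.002,0],"dr":[0,-12,0],"hand":1},{"linear":[0,0.004,0],"dr":[0,-12,0],"hand":1},{"linear":[0,0.006,0],"dr":[0,-12,0],"hand":1},{"linear":[0,0.006,0],"dr":[0,-12,0],"hand":1}]'
python3 -m crank '[{"linear":[0,0,0],"dr":[0,0,0],"hand":-1},{"linear":[0,0,0],"dr":[0,0,0],"hand":-1},{"linear":[0,0,0],"dr":[0,0,0],"hand":-1},{"linear":[0,0,0],"dr":[0,0,0],"hand":-1},{"linear":[0,0,0],"dr":[0,0,0],"hand":-1},{"linear":[0,0,0],"dr":[0,0,0],"hand":-1},{"linear":[0,0,0],"dr":[0,0,0],"hand":-1},{"linear":[0,0,0],"dr":[0,0,0],"hand":-1},{"linear":[0,0,0],"dr":[0,0,0],"hand":-1},{"linear":[0,0,0],"dr":[0,0,0],"hand":-1}]' 30
```

```text
t: 14.62
eef_pos: [0.5266, 0.0683, 0.0885]
tool_rot: [0.086, -0.085, -0.702, 0.702]
contact_force: [0.2, 0.1, 0.4]
gripper_width: 0.999
t: 15.45
eef_pos: [0.5264, 0.0659, 0.0893]
tool_rot: [0.086, -0.086, -0.701, 0.703]
contact_force: [-2.3, -5.1, 5.4]
gripper_width: 0.149
```

Now it holds the bar at opening 0.149. The earlier closing went over the bar's top, so the finger tips stand higher than the nominal TCP. I'll grip about 8 mm deeper, watching the force.

```bash

python3 -m crank '[{"linear":[0,0,0],"dr":[0,0,0],"hand":1},{"linear":[0,0,0],"dr":[0,0,0],"hand":1},{"linear":[0,0,0],"dr":[0,0,0],"hand":1},{"linear":[0,0,0],"dr":[0,0,0],"hand":1},{"linear":[0,0.002,0],"dr":[0,0,0],"hand":1},{"linear":[0,0.004,0],"dr":[0,0,0],"hand":1},{"linear":[0,0.006,0],"dr":[0,0,0],"hand":1},{"linear":[0,0.008,0],"dr":[0,0,0],"hand":1},{"linear":[0,0.008,0],"dr":[0,0,0],"hand":1}]'
python3 -m crank '[{"linear":[0,0,0],"dr":[0,0,0],"hand":-0.6},{"linear":[0,0,0],"dr":[0,0,0],"hand":-0.6},{"linear":[0,0,0],"dr":[0,0,0],"hand":-0.6},{"linear":[0,0,0],"dr":[0,0,0],"hand":-0.6},{"linear":[0,0,0],"dr":[0,0,0],"hand":-0.6},{"linear":[0,0,0],"dr":[0,0,0],"hand":-0.6},{"linear":[0,0,0],"dr":[0,0,0],"hand":-0.6},{"linear":[0,0,0],"dr":[0,0,0],"hand":-0.6}]' 30
python3 -m crank '[{"linear":[0,0,0],"dr":[0,0,0],"hand":-1},{"linear":[0,0,0],"dr":[0,0,0],"hand":-1},{"linear":[0,0,0],"dr":[0,0,0],"hand":-1},{"linear":[0,0,0],"dr":[0,0,0],"hand":-1},{"linear":[0,0,0],"dr":[0,0,0],"hand":-1}]' 30
```

```text
t: 16.2
eef_pos: [0.5266, 0.0683, 0.0805]
tool_rot: [0.086, -0.085, -0.702, 0.702]
contact_force: [0.8, -0.2, 1.4]
gripper_width: 0.999
t: 16.87
eef_pos: [0.5268, 0.0674, 0.0811]
tool_rot: [0.086, -0.086, -0.701, 0.702]
contact_force: [-1.0, -3.8, 2.6]
gripper_width: 0.198
t: 17.28
eef_pos: [0.5264, 0.0658, 0.0812]
tool_rot: [0.086, -0.086, -0.701, 0.703]
contact_force: [-2.7, -6.6, 7.3]
gripper_width: 0.152
```

```bash

python3 -c "
from h import *
print(np.round(bot.get_obs()['q'],2))"
python3 -m crank '[{"linear":[0,0,0.002],"dr":[0,3,0],"hand":-1},{"linear":[0,0,0.002],"dr":[0,6,0],"hand":-1},{"linear":[0,0,0.002],"dr":[0,9,0],"hand":-1},{"linear":[0,0,0.002],"dr":[0,12,0],"hand":-1},{"linear":[0,0,0.002],"dr":[0,12,0],"hand":-1},{"linear":[0,0,0.002],"dr":[0,12,0],"hand":-1}]'
python3 -c "
from h import *
print(np.round(bot.get_obs()['q'],2),bot.get_obs()['torque'])"
```

```text
[ 0.06  0.43 -0.38  1.99  0.22  0.77 -2.26]
t: 17.78
eef_pos: [0.5264, 0.0658, 0.0813]
tool_rot: [0.158, -0.158, -0.689, 0.69]
contact_force: [-1.0, -2.9, 5.7]
gripper_width: 0.156
[ 0.03  0.42 -0.33  1.99  0.19  0.76 -2.44] [-0.95910228  0.40980844 -0.06006317]
```

The cover turns, but joint 7 would reach its limit. I'll regrasp with a half turn of the tool.

```bash

python3 -m crank '[{"linear":[0,0,0],"dr":[0,0,0],"hand":1},{"linear":[0,0,0],"dr":[0,0,0],"hand":1},{"linear":[0,0,0],"dr":[0,0,0],"hand":1},{"linear":[0,0,0],"dr":[0,0,0],"hand":1},{"linear":[0,0,0],"dr":[0,0,0],"hand":1},{"linear":[0,0,0],"dr":[0,0,0],"hand":1},{"linear":[0,-0.04,0],"dr":[0,0,0],"hand":1},{"linear":[0,-0.08,0],"dr":[0,0,0],"hand":1},{"linear":[0,-0.08,0],"dr":[0,0,0],"hand":1}]' |tail -3
python3 -m crank '[{"linear":[0,0,0],"dr":[0,-7,0],"hand":1},{"linear":[0,0,0],"dr":[0,-14,0],"hand":1},{"linear":[0,0,0],"dr":[0,-21,0],"hand":1},{"linear":[0,0,0],"dr":[0,-28,0],"hand":1},{"linear":[0,0,0],"dr":[0,-35,0],"hand":1},{"linear":[0,0,0],"dr":[0,-42,0],"hand":1},{"linear":[0,0,0],"dr":[0,-49,0],"hand":1},{"linear":[0,0,0],"dr":[0,-56,0],"hand":1},{"linear":[0,0,0],"dr":[0,-60,0],"hand":1},{"linear":[0,0,0],"dr":[0,-60,0],"hand":1}]' |tail -3
python3 -m crank '[{"linear":[0,0,0],"dr":[0,-7,0],"hand":1},{"linear":[0,0,0],"dr":[0,-14,0],"hand":1},{"linear":[0,0,0],"dr":[0,-21,0],"hand":1},{"linear":[0,0,0],"dr":[0,-28,0],"hand":1},{"linear":[0,0,0],"dr":[0,-35,0],"hand":1},{"linear":[0,0,0],"dr":[0,-42,0],"hand":1},{"linear":[0,0,0],"dr":[0,-49,0],"hand":1},{"linear":[0,0,0],"dr":[0,-56,0],"hand":1},{"linear":[0,0,0],"dr":[0,-60,0],"hand":1},{"linear":[0,0,0],"dr":[0,-60,0],"hand":1}]' |tail -3
python3 -m crank '[{"linear":[0,0,0],"dr":[0,-7,0],"hand":1},{"linear":[0,0,0],"dr":[0,-14,0],"hand":1},{"linear":[0,0,0],"dr":[0,-21,0],"hand":1},{"linear":[0,0,0],"dr":[0,-28,0],"hand":1},{"linear":[0,0,0],"dr":[0,-35,0],"hand":1},{"linear":[0,0,0],"dr":[0,-42,0],"hand":1},{"linear":[0,0,0],"dr":[0,-49,0],"hand":1},{"linear":[0,0,0],"dr":[0,-56,0],"hand":1},{"linear":[0,0,0],"dr":[0,-60,0],"hand":1},{"linear":[0,0,0],"dr":[0,-60,0],"hand":1}]' |tail -3
python3 -c "
from h import *
print(np.round(bot.get_obs()['q'],2))
to(.5263,.0658,.081,64)
see('wrist',[('cover_grip',.109),('opening',.081)])"
```

```text
tool_rot: [-0.155, 0.162, 0.691, -0.688]
contact_force: [1.2, 0.7, 1.4]
gripper_width: 1.002
tool_rot: [0.208, -0.208, 0.676, -0.676]
contact_force: [0.4, 0.1, -0.4]
gripper_width: 1.0
tool_rot: [0.518, -0.518, 0.482, -0.482]
contact_force: [0.4, -0.9, -0.0]
gripper_width: 1.0
tool_rot: [0.689, -0.689, 0.159, -0.159]
contact_force: [1.0, 0.1, -0.6]
gripper_width: 1.0
[ 0.54  0.47 -1.    1.89  0.46  1.03  0.47]
now [0.5265 0.0663 0.1609] yaw 64.0 tilt 0.03 -> lin [0.0001, 0.0799, -0.0005] dr [-0.0, 0.0, -0.0]
cover_grip 0.64 [320.8 206.9] [0.5255 0.0656 0.109 ]
cover_grip 0.52 [324.6 178. ] [0.5077 0.0773 0.109 ]
```

```bash

python3 -m crank '[{"linear":[0,0.03,0],"dr":[0,0,0],"hand":1},{"linear":[0,0.06,0],"dr":[0,0,0],"hand":1},{"linear":[0,0.08,0],"dr":[0,0,0],"hand":1},{"linear":[0,0.08,0],"dr":[0,0,0],"hand":1}]' |tail -2
python3 -m crank '[{"linear":[0,0,0],"dr":[0,0,0],"hand":-1},{"linear":[0,0,0],"dr":[0,0,0],"hand":-1},{"linear":[0,0,0],"dr":[0,0,0],"hand":-1},{"linear":[0,0,0],"dr":[0,0,0],"hand":-1},{"linear":[0,0,0],"dr":[0,0,0],"hand":-1},{"linear":[0,0,0],"dr":[0,0,0],"hand":-1},{"linear":[0,0,0],"dr":[0,0,0],"hand":-1},{"linear":[0,0,0],"dr":[0,0,0],"hand":-1},{"linear":[0,0,0],"dr":[0,0,0],"hand":-1}]' 30 |tail -2
python3 -m crank '[{"linear":[0,0,0],"dr":[0,6,0],"hand":-1},{"linear":[0,0,0],"dr":[0,12,0],"hand":-1},{"linear":[0,0,0],"dr":[0,18,0],"hand":-1},{"linear":[0,0,0],"dr":[0,24,0],"hand":-1},{"linear":[0,0,0],"dr":[0,30,0],"hand":-1},{"linear":[0,0,0],"dr":[0,36,0],"hand":-1},{"linear":[0,0,0],"dr":[0,42,0],"hand":-1},{"linear":[0,0,0],"dr":[0,48,0],"hand":-1},{"linear":[0,0,0],"dr":[0,48,0],"hand":-1},{"linear":[0,0,0],"dr":[0,48,0],"hand":-1}]'
python3 -m crank '[{"linear":[0,0,0],"dr":[0,0,0],"hand":1},{"linear":[0,0,0],"dr":[0,0,0],"hand":1},{"linear":[0,0,0],"dr":[0,0,0],"hand":1},{"linear":[0,0,0],"dr":[0,0,0],"hand":1},{"linear":[0,0,0],"dr":[0,0,0],"hand":1},{"linear":[0,0,0],"dr":[0,0,0],"hand":1},{"linear":[0,-0.04,0],"dr":[0,0,0],"hand":1},{"linear":[0,-0.08,0],"dr":[0,0,0],"hand":1},{"linear":[0,-0.12,0],"dr":[0,0,0],"hand":1},{"linear":[0,-0.12,0],"dr":[0,0,0],"hand":1}]' |tail -3
python3 -c "
from h import *
to(.5263,.0658,.2,16)
im,_=see('wrist',[('cover_grip',.109),('opening',.081)]);cv2.imwrite('pics/w10.png',im)
see('side',[('opening',.081)]);see('top',[('opening',.081)])"
```

```text
contact_force: [-0.6, 0.8, -0.4]
gripper_width: 0.998
contact_force: [-2.9, -1.8, 8.1]
gripper_width: 0.152
t: 23.1
eef_pos: [0.5262, 0.0652, 0.0819]
tool_rot: [-0.564, 0.566, -0.425, 0.426]
contact_force: [-3.8, -3.4, 9.3]
gripper_width: 0.148
tool_rot: [0.568, -0.562, 0.422, -0.428]
contact_force: [2.1, 0.2, -0.1]
gripper_width: 0.996
now [0.5308 0.0684 0.2086] yaw 16.1 tilt 0.68 -> lin [0.0013, 0.0085, -0.0052] dr [-0.7, 0.1, 0.1]
cover_grip 0.92 [310.9 190.7] [0.5221 0.0665 0.109 ]
opening 0.61 [334.4 229. ] [0.5064 0.1251 0.081 ]
opening 0.87 [279.4 225.4] [0.4988 0.1319 0.081 ]
```

View pics/w10.png

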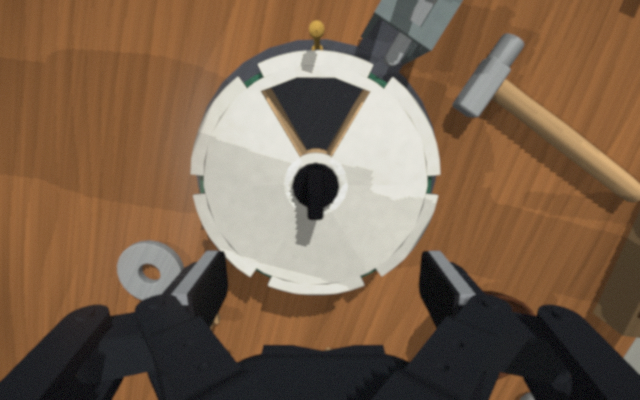

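The opening (at 317,110) now stands over the marked compartment, with the post at (317,30) right outside it. Now the first finial, re-measured from closer.

```bash
python3 -c "
from h import *
to(.44,-.13,.20,16)"
```

```text
now [0.5255 0.0661 0.1997] yaw 16.1 tilt 0.16 -> lin [0.1646, -0.0001, -0.1366] dr [0.2, 0.1, -0.0]
```

```bash

python3 -m crank '[{"linear":[0.165,0,-0.137],"dr":[0,0,0],"hand":1},{"linear":[0.165,0,-0.137],"dr":[0,0,0],"hand":1},{"linear":[0.165,0,-0.137],"dr":[0,0,0],"hand":1},{"linear":[0.165,0,-0.137],"dr":[0,0,0],"hand":1},{"linear":[0.165,0,-0.137],"dr":[0,0,0],"hand":1},{"linear":[0.165,0,-0.137],"dr":[0,0,0],"hand":1},{"linear":[0.165,0,-0.137],"dr":[0,0,0],"hand":1},{"linear":[0.165,0,-0.137],"dr":[0,0,0],"hand":1},{"linear":[0.165,0,-0.137],"dr":[0,0,0],"hand":1},{"linear":[0.165,0,-0.137],"dr":[0,0,0],"hand":1}]' |tail -3
python3 -c "
from h import *
im,o=see('wrist',[('finial1',0),('wax',0)]); cv2.imwrite('pics/w11.png',im)
print(np.round(bot.get_obs()['q'],2))
to(.443,-.157,.005,16)"
```

```text
tool_rot: [0.566, -0.566, 0.424, -0.424]
contact_force: [-0.9, 0.2, -0.1]
gripper_width: 1.0
finial1 0.78 [274.6 247.5] [ 0.4116 -0.2385  0.    ]
finial1 0.72 [403.8 322.4] [ 0.6044 -0.2961  0.    ]
finial1 0.68 [442.6 251.4] [ 0.6149 -0.1847  0.    ]
finial1 0.66 [306.9 303.1] [ 0.4714 -0.3035  0.    ]
finial1 0.63 [315.2 196.8] [ 0.442  -0.1616  0.    ]
finial1 0.58 [253.1 139. ] [ 0.3557 -0.1161  0.    ]
wax 0.59 [355.6 278. ] [ 0.5213 -0.2505  0.    ]
[ 0.84  0.2  -0.76  2.01  0.16  0.99  0.28]
now [ 0.4412 -0.1289  0.2011] yaw 16.3 tilt 0.03 -> lin [0.0276, 0.196, -0.0062] dr [-0.0, 0.3, -0.0]
```

```bash

python3 -m crank '[{"linear":[0.03,0.04,-0.008],"dr":[0,0,0],"hand":1},{"linear":[0.03,0.08,-0.008],"dr":[0,0,0],"hand":1},{"linear":[0.03,0.12,-0.008],"dr":[0,0,0],"hand":1},{"linear":[0.03,0.16,-0.008],"dr":[0,0,0],"hand":1},{"linear":[0.03,0.18,-0.008],"dr":[0,0,0],"hand":1},{"linear":[0.03,0.195,-0.008],"dr":[0,0,0],"hand":1},{"linear":[0.03,0.195,-0.008],"dr":[0,0,0],"hand":1},{"linear":[0.03,0.195,-0.008],"dr":[0,0,0],"hand":1}]' 
python3 -m crank '[{"linear":[0,0,0],"dr":[0,0,0],"hand":-0.5},{"linear":[0,0,0],"dr":[0,0,0],"hand":-0.5},{"linear":[0,0,0],"dr":[0,0,0],"hand":-0.5},{"linear":[0,0,0],"dr":[0,0,0],"hand":-0.5},{"linear":[0,0,0],"dr":[0,0,0],"hand":-0.5},{"linear":[0,0,0],"dr":[0,0,0],"hand":-0.5},{"linear":[0,0,0],"dr":[0,0,0],"hand":-0.5},{"linear":[0,0,0],"dr":[0,0,0],"hand":-0.5}]' 20
python3 -m crank '[{"linear":[0,0,0],"dr":[0,0,0],"hand":-0.7},{"linear":[0,0,0],"dr":[0,0,0],"hand":-0.7},{"linear":[0,0,0],"dr":[0,0,0],"hand":-0.7}]' 20
python3 -c "
from h import *
im=bot.read_camera('wrist'); cv2.imwrite('pics/w12.png',im[150:350,200:440].repeat(3,0).repeat(3,1))"
```

```text
t: 25.93
eef_pos: [0.4413, -0.1604, 0.0058]
tool_rot: [0.565, -0.565, 0.425, -0.424]
contact_force: [0.3, -0.5, -0.0]
gripper_width: 1.002
t: 26.6
eef_pos: [0.4413, -0.1613, 0.0062]
tool_rot: [-0.565, 0.565, -0.425, 0.425]
contact_force: [-0.0, -0.3, -0.5]
gripper_width: 0.251
t: 26.85
eef_pos: [0.4413, -0.1612, 0.006]
tool_rot: [-0.565, 0.565, -0.425, 0.425]
contact_force: [0.1, 0.5, 0.8]
gripper_width: 0.149
```

View pics/w12.png

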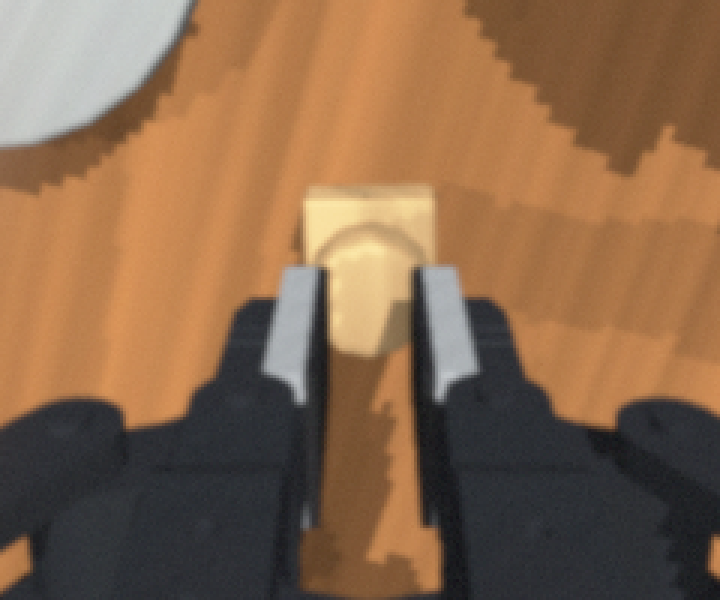

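The jaws stand centred over the finial but above its head, the same offset as at the bar. I'll lower in small steps, watching the force.

```bash

python3 -m crank '[{"linear":[0,0,0],"dr":[0,0,0],"hand":-0.2},{"linear":[0,0,0],"dr":[0,0,0],"hand":-0.2},{"linear":[0,0.002,0],"dr":[0,0,0],"hand":-0.2},{"linear":[0,0.004,0],"dr":[0,0,0],"hand":-0.2},{"linear":[0,0.006,0],"dr":[0,0,0],"hand":-0.2},{"linear":[0,0.008,0],"dr":[0,0,0],"hand":-0.2},{"linear":[0,0.01,0],"dr":[0,0,0],"hand":-0.2},{"linear":[0,0.01,0],"dr":[0,0,0],"hand":-0.2}]' 
python3 -m crank '[{"linear":[0,0.002,0],"dr":[0,0,0],"hand":-0.2},{"linear":[0,0.004,0],"dr":[0,0,0],"hand":-0.2},{"linear":[0,0.004,0],"dr":[0,0,0],"hand":-0.2},{"linear":[0,0.004,0],"dr":[0,0,0],"hand":-0.2}]' 
python3 -m crank '[{"linear":[0,0,0],"dr":[0,0,0],"hand":-0.9},{"linear":[0,0,0],"dr":[0,0,0],"hand":-0.9},{"linear":[0,0,0],"dr":[0,0,0],"hand":-0.9},{"linear":[0,0,0],"dr":[0,0,0],"hand":-0.9},{"linear":[0,0,0],"dr":[0,0,0],"hand":-0.9},{"linear":[0,0,0],"dr":[0,0,0],"hand":-0.9}]' 20
```

```text
t: 27.57
eef_pos: [0.441, -0.1611, -0.0044]
tool_rot: [-0.565, 0.565, -0.425, 0.425]
contact_force: [0.4, -0.3, -0.4]
gripper_width: 0.401
t: 27.9
eef_pos: [0.4413, -0.1612, -0.008]
tool_rot: [-0.565, 0.565, -0.425, 0.425]
contact_force: [-0.7, -0.4, 0.2]
gripper_width: 0.4
t: 28.4
eef_pos: [0.4414, -0.1612, -0.0078]
tool_rot: [0.565, -0.565, 0.425, -0.425]
contact_force: [-0.8, -0.3, 2.9]
gripper_width: 0.243
```

```bash

python3 -m crank '[{"linear":[0,0,0],"dr":[0,0,0],"hand":-0.2},{"linear":[0,0,0],"dr":[0,0,0],"hand":-0.2},{"linear":[0,0,0],"dr":[0,0,0],"hand":-0.2},{"linear":[0,0.002,0],"dr":[0,0,0],"hand":-0.2},{"linear":[0,0.004,0],"dr":[0,0,0],"hand":-0.2},{"linear":[0,0.006,0],"dr":[0,0,0],"hand":-0.2},{"linear":[0,0.006,0],"dr":[0,0,0],"hand":-0.2}]' 
python3 -m crank '[{"linear":[0,0,0],"dr":[0,0,0],"hand":-1},{"linear":[0,0,0],"dr":[0,0,0],"hand":-1},{"linear":[0,0,0],"dr":[0,0,0],"hand":-1},{"linear":[0,0,0],"dr":[0,0,0],"hand":-1},{"linear":[0,0,0],"dr":[0,0,0],"hand":-1},{"linear":[0,0,0],"dr":[0,0,0],"hand":-1}]' 25
python3 -m crank '[{"linear":[0,-0.04,0],"dr":[0,0,0],"hand":-1},{"linear":[0,-0.08,0],"dr":[0,0,0],"hand":-1},{"linear":[0,-0.12,0],"dr":[0,0,0],"hand":-1},{"linear":[0,-0.16,0],"dr":[0,0,0],"hand":-1},{"linear":[0,-0.16,0],"dr":[0,0,0],"hand":-1},{"linear":[0,-0.16,0],"dr":[0,0,0],"hand":-1}]' |tail -2
python3 -c "
from h import *
to(.5070,.1310,.146,16)"
```

```text
t: 28.98
eef_pos: [0.4409, -0.1611, -0.0144]
tool_rot: [-0.565, 0.565, -0.425, 0.425]
contact_force: [-0.1, -0.3, 0.3]
gripper_width: 0.399
t: 29.48
eef_pos: [0.4413, -0.1613, -0.0139]
tool_rot: [-0.565, 0.565, -0.425, 0.425]
contact_force: [1.1, -0.2, 0.5]
gripper_width: 0.243
contact_force: [-0.2, -0.4, -0.6]
gripper_width: 0.242
now [ 0.4429 -0.162   0.1484] yaw 16.1 tilt 0.31 -> lin [-0.2638, 0.0019, 0.1427] dr [-0.2, 0.1, 0.2]
```

```bash

python3 -m crank '[{"linear":[-0.264,0,0.143],"dr":[0,0,0],"hand":-1},{"linear":[-0.264,0,0.143],"dr":[0,0,0],"hand":-1},{"linear":[-0.264,0,0.143],"dr":[0,0,0],"hand":-1},{"linear":[-0.264,0,0.143],"dr":[0,0,0],"hand":-1},{"linear":[-0.264,0,0.143],"dr":[0,0,0],"hand":-1},{"linear":[-0.264,0,0.143],"dr":[0,0,0],"hand":-1},{"linear":[-0.264,0,0.143],"dr":[0,0,0],"hand":-1},{"linear":[-0.264,0,0.143],"dr":[0,0,0],"hand":-1},{"linear":[-0.264,0,0.143],"dr":[0,0,0],"hand":-1},{"linear":[-0.264,0,0.143],"dr":[0,0,0],"hand":-1}]' |tail -2
python3 -m crank '[{"linear":[0,0,0],"dr":[0,0,0],"hand":-1},{"linear":[0,0,0],"dr":[0,0,0],"hand":-1}]' |tail -2
python3 -c "
from h import *
im=bot.read_camera('wrist'); cv2.imwrite('pics/w13.png',im)
to(.5070,.1310,.072,16)"
```

```text
contact_force: [-0.3, 0.5, -0.2]
gripper_width: 0.245
contact_force: [0.4, 0.3, -0.7]
gripper_width: 0.242
now [0.5052 0.1299 0.1456] yaw 16.0 tilt 0.09 -> lin [-0.0006, 0.0736, 0.0021] dr [0.1, -0.0, 0.1]
```

View pics/w13.png

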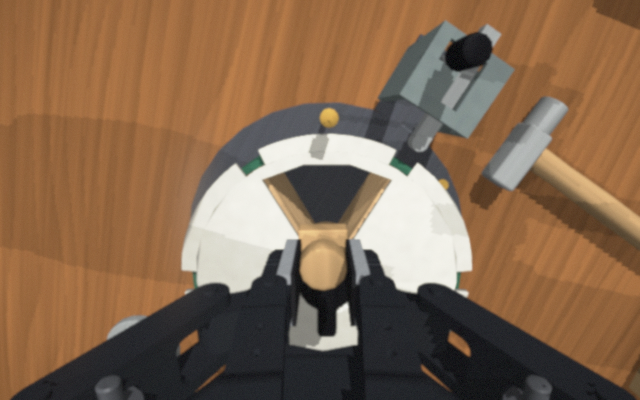

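Finial held, with the opening just below it at (325,185). I'll lower it to the opening and drop it in.

```bash

python3 -m crank '[{"linear":[0,0.035,0.002],"dr":[0,0,0],"hand":-1},{"linear":[0,0.073,0.002],"dr":[0,0,0],"hand":-1},{"linear":[0,0.073,0.002],"dr":[0,0,0],"hand":-1},{"linear":[0,0.073,0.002],"dr":[0,0,0],"hand":-1},{"linear":[0,0.073,0.002],"dr":[0,0,0],"hand":-0.1},{"linear":[0,0.073,0.002],"dr":[0,0,0],"hand":-0.1},{"linear":[0,0.073,0.002],"dr":[0,0,0],"hand":-0.1},{"linear":[0,0.073,0.002],"dr":[0,0,0],"hand":-0.1}]'
python3 -m crank '[{"linear":[0,-0.04,0],"dr":[0,0,0],"hand":1},{"linear":[0,-0.08,0],"dr":[0,0,0],"hand":1},{"linear":[0,-0.12,0],"dr":[0,0,0],"hand":1},{"linear":[0,-0.12,0],"dr":[0,0,0],"hand":1},{"linear":[0,-0.12,0],"dr":[0,0,0],"hand":1}]'|tail -2
python3 -c "
from h import *
im,_=see('wrist',[('finial1',.01)]); print('top'); see('top',[('finial1',0)])
to(.42,-.2,.2,16)"
```

```text
t: 31.7
eef_pos: [0.5084, 0.1328, 0.0746]
tool_rot: [0.566, -0.564, 0.424, -0.426]
contact_force: [0.1, 0.9, 0.6]
gripper_width: 0.449
contact_force: [0.2, -0.8, -0.9]
gripper_width: 1.001
finial1 0.65 [325.6 171.8] [0.5134 0.1349 0.01  ]
top
finial1 0.46 [378.1 185.6] [ 0.6255 -0.1856  0.    ]
finial1 0.44 [417.6 232.3] [ 0.4709 -0.3087  0.    ]
finial1 0.4 [398.6 250.5] [ 0.4133 -0.2451  0.    ]
finial1 0.38 [411.1 192.4] [ 0.6012 -0.2927  0.    ]
now [0.5065 0.1321 0.192 ] yaw 16.1 tilt 0.12 -> lin [0.2951, -0.0075, -0.1753] dr [0.1, 0.1, 0.0]
```

```bash

python3 -m crank '[{"linear":[0.328,0,-0.193],"dr":[0,0,0],"hand":1},{"linear":[0.328,0,-0.193],"dr":[0,0,0],"hand":1},{"linear":[0.328,0,-0.193],"dr":[0,0,0],"hand":1},{"linear":[0.328,0,-0.193],"dr":[0,0,0],"hand":1},{"linear":[0.328,0,-0.193],"dr":[0,0,0],"hand":1},{"linear":[0.328,0,-0.193],"dr":[0,0,0],"hand":1},{"linear":[0.328,0,-0.193],"dr":[0,0,0],"hand":1},{"linear":[0.328,0.03,-0.193],"dr":[0,0,0],"hand":1},{"linear":[0.328,0.062,-0.193],"dr":[0,0,0],"hand":1},{"linear":[0.328,0.062,-0.193],"dr":[0,0,0],"hand":1}]' |tail -2
python3 -m crank '[{"linear":[0,0,0],"dr":[0,0,0],"hand":1},{"linear":[0,0,0],"dr":[0,0,0],"hand":1}]' |tail -2
python3 -c "
from h import *
im,o=see('wrist',[('finial1',0)])
w=min(o,key=lambda a:np.hypot(*(a[1][:2]-[.412,-.238])))[1]
to(w[0],w[1],-.013,16)"
```

```text
contact_force: [0.1, 0.7, -0.5]
gripper_width: 1.0
contact_force: [0.2, 0.4, 0.9]
gripper_width: 1.001
finial1 0.79 [361.1 264.3] [ 0.4714 -0.3054  0.    ]
finial1 0.67 [320.8 185.5] [ 0.4094 -0.2377  0.    ]
finial1 0.58 [537.9 191.7] [ 0.6135 -0.185   0.    ]
now [ 0.4136 -0.2348  0.1311] yaw 16.2 tilt 0.06 -> lin [0.0018, 0.1441, -0.0048] dr [-0.0, 0.2, -0.1]
```

```bash

python3 -m crank '[{"linear":[0.002,0.04,-0.005],"dr":[0,0,0],"hand":0.2},{"linear":[0.002,0.08,-0.005],"dr":[0,0,0],"hand":0.2},{"linear":[0.002,0.11,-0.005],"dr":[0,0,0],"hand":0},{"linear":[0.002,0.13,-0.005],"dr":[0,0,0],"hand":0},{"linear":[0.002,0.144,-0.005],"dr":[0,0,0],"hand":0},{"linear":[0.002,0.144,-0.005],"dr":[0,0,0],"hand":0},{"linear":[0.002,0.144,-0.005],"dr":[0,0,0],"hand":0}]' |tail -4
python3 -m crank '[{"linear":[0,0,0],"dr":[0,0,0],"hand":-1},{"linear":[0,0,0],"dr":[0,0,0],"hand":-1},{"linear":[0,0,0],"dr":[0,0,0],"hand":-1},{"linear":[0,0,0],"dr":[0,0,0],"hand":-1},{"linear":[0,0,0],"dr":[0,0,0],"hand":-1},{"linear":[0,0,0],"dr":[0,0,0],"hand":-1}]' 25
python3 -m crank '[{"linear":[0,-0.04,0],"dr":[0,0,0],"hand":-1},{"linear":[0,-0.08,0],"dr":[0,0,0],"hand":-1},{"linear":[0,-0.12,0],"dr":[0,0,0],"hand":-1},{"linear":[0,-0.16,0],"dr":[0,0,0],"hand":-1},{"linear":[0,-0.16,0],"dr":[0,0,0],"hand":-1},{"linear":[0,-0.16,0],"dr":[0,0,0],"hand":-1}]' |tail -2
python3 -c "
from h import *
to(.5050,.1370,.146,16)"
```

```text
eef_pos: [0.4097, -0.2381, -0.0124]
tool_rot: [0.566, -0.565, 0.424, -0.424]
contact_force: [0.8, 0.6, 0.7]
gripper_width: 0.5
t: 34.5
eef_pos: [0.4102, -0.2395, -0.0113]
tool_rot: [0.565, -0.565, 0.424, -0.426]
contact_force: [-0.4, 2.2, 7.7]
gripper_width: 0.242
contact_force: [-0.3, 0.1, -0.4]
gripper_width: 0.239
now [ 0.4104 -0.2405  0.1502] yaw 16.1 tilt 0.39 -> lin [-0.3366, 0.003, 0.1954] dr [-0.2, 0.1, 0.3]
```

```bash

python3 -m crank '[{"linear":[-0.337,0,0.195],"dr":[0,0,0],"hand":-1},{"linear":[-0.337,0,0.195],"dr":[0,0,0],"hand":-1},{"linear":[-0.337,0,0.195],"dr":[0,0,0],"hand":-1},{"linear":[-0.337,0,0.195],"dr":[0,0,0],"hand":-1},{"linear":[-0.337,0,0.195],"dr":[0,0,0],"hand":-1},{"linear":[-0.337,0,0.195],"dr":[0,0,0],"hand":-1},{"linear":[-0.337,0,0.195],"dr":[0,0,0],"hand":-1},{"linear":[-0.337,0,0.195],"dr":[0,0,0],"hand":-1},{"linear":[-0.337,0,0.195],"dr":[0,0,0],"hand":-1},{"linear":[-0.337,0,0.195],"dr":[0,0,0],"hand":-1}]' |tail -2
python3 -m crank '[{"linear":[0,0,0],"dr":[0,0,0],"hand":-1},{"linear":[0,0,0],"dr":[0,0,0],"hand":-1},{"linear":[0,0,0],"dr":[0,0,0],"hand":-1}]'
python3 -c "
from h import *
to(.5050,.1360,.074,16)"
```

```text
contact_force: [0.6, -0.2, -0.2]
gripper_width: 0.241
t: 36.08
eef_pos: [0.5017, 0.1369, 0.146]
tool_rot: [-0.564, 0.566, -0.425, 0.425]
contact_force: [-0.5, -0.3, -0.5]
gripper_width: 0.243
now [0.5017 0.1369 0.146 ] yaw 16.1 tilt 0.15 -> lin [0.0017, 0.072, 0.0031] dr [0.1, 0.1, 0.1]
```

```bash

python3 -m crank '[{"linear":[0.002,0.035,0.003],"dr":[0,0,0],"hand":-1},{"linear":[0.002,0.072,0.003],"dr":[0,0,0],"hand":-1},{"linear":[0.002,0.072,0.003],"dr":[0,0,0],"hand":-1},{"linear":[0.002,0.072,0.003],"dr":[0,0,0],"hand":-1},{"linear":[0.002,0.072,0.003],"dr":[0,0,0],"hand":-0.1},{"linear":[0.002,0.072,0.003],"dr":[0,0,0],"hand":-0.1},{"linear":[0.002,0.072,0.003],"dr":[0,0,0],"hand":-0.1},{"linear":[0.002,0.072,0.003],"dr":[0,0,0],"hand":-0.1}]' |tail -2
python3 -m crank '[{"linear":[0,-0.04,0],"dr":[0,0,0],"hand":1},{"linear":[0,-0.08,0],"dr":[0,0,0],"hand":1},{"linear":[0,-0.12,0],"dr":[0,0,0],"hand":1},{"linear":[0,-0.12,0],"dr":[0,0,0],"hand":1},{"linear":[0,-0.12,0],"dr":[0,0,0],"hand":1}]'|tail -2
python3 -c "
from h import *
im,_=see('wrist',[('finial1',.01)])"
python3 -m crank '[{"linear":[0.414,0,-0.155],"dr":[0,0,0],"hand":1},{"linear":[0.414,0,-0.155],"dr":[0,0,0],"hand":1},{"linear":[0.414,0,-0.155],"dr":[0,0,0],"hand":1},{"linear":[0.414,0,-0.155],"dr":[0,0,0],"hand":1},{"linear":[0.414,0,-0.155],"dr":[0,0,0],"hand":1},{"linear":[0.414,0,-0.155],"dr":[0,0,0],"hand":1},{"linear":[0.414,0,-0.155],"dr":[0,0,0],"hand":1},{"linear":[0.414,0,-0.155],"dr":[0,0,0],"hand":1},{"linear":[0.414,0,-0.155],"dr":[0,0,0],"hand":1},{"linear":[0.414,0.03,-0.155],"dr":[0,0,0],"hand":1}]' |tail -2
python3 -m crank '[{"linear":[0,0.03,0],"dr":[0,0,0],"hand":1},{"linear":[0,0.03,0],"dr":[0,0,0],"hand":1},{"linear":[0,0.03,0],"dr":[0,0,0],"hand":1}]' |tail -2
python3 -c "
from h import *
im,o=see('wrist',[('finial1',0)])
w=min(o,key=lambda a:np.hypot(*(a[1][:2]-[.471,-.305])))[1]
to(w[0],w[1],-.011,16)"
```

```text
contact_force: [0.3, -0.7, 0.1]
gripper_width: 0.449
contact_force: [-0.5, 0.3, -1.2]
gripper_width: 1.003
finial1 0.77 [327.2 177.4] [0.5156 0.1338 0.01  ]
finial1 0.62 [316.4 156.3] [0.4974 0.1534 0.01  ]
contact_force: [1.6, -0.6, 0.9]
gripper_width: 1.003
contact_force: [-0.1, 0.2, 0.5]
gripper_width: 1.0
finial1 0.91 [488.4 135.8] [ 0.6139 -0.1853  0.    ]
finial1 0.89 [438.8 236.8] [ 0.6058 -0.2969  0.    ]
finial1 0.86 [312.  208.6] [ 0.4695 -0.3043  0.    ]
now [ 0.4749 -0.2728  0.1487] yaw 16.3 tilt 0.05 -> lin [0.0288, 0.1596, -0.0141] dr [-0.0, 0.3, -0.0]
```

```bash

python3 -m crank '[{"linear":[0.029,0.02,-0.014],"dr":[0,0,0],"hand":0},{"linear":[0.029,0.06,-0.014],"dr":[0,0,0],"hand":0},{"linear":[0.029,0.1,-0.014],"dr":[0,0,0],"hand":0},{"linear":[0.029,0.13,-0.014],"dr":[0,0,0],"hand":0},{"linear":[0.029,0.15,-0.014],"dr":[0,0,0],"hand":0},{"linear":[0.029,0.16,-0.014],"dr":[0,0,0],"hand":0},{"linear":[0.029,0.16,-0.014],"dr":[0,0,0],"hand":0},{"linear":[0.029,0.16,-0.014],"dr":[0,0,0],"hand":0}]' |tail -4
python3 -m crank '[{"linear":[0,0,0],"dr":[0,0,0],"hand":-1},{"linear":[0,0,0],"dr":[0,0,0],"hand":-1},{"linear":[0,0,0],"dr":[0,0,0],"hand":-1},{"linear":[0,0,0],"dr":[0,0,0],"hand":-1},{"linear":[0,0,0],"dr":[0,0,0],"hand":-1},{"linear":[0,0,0],"dr":[0,0,0],"hand":-1}]' 25
python3 -m crank '[{"linear":[0,-0.04,0],"dr":[0,0,0],"hand":-1},{"linear":[0,-0.08,0],"dr":[0,0,0],"hand":-1},{"linear":[0,-0.12,0],"dr":[0,0,0],"hand":-1},{"linear":[0,-0.16,0],"dr":[0,0,0],"hand":-1},{"linear":[0,-0.16,0],"dr":[0,0,0],"hand":-1},{"linear":[0,-0.16,0],"dr":[0,0,0],"hand":-1}]' |tail -2
python3 -c "
from h import *
to(.5050,.1340,.146,16)"
```

```text
eef_pos: [0.4702, -0.3058, -0.0106]
tool_rot: [0.566, -0.565, 0.424, -0.425]
contact_force: [-0.5, -0.9, 0.3]
gripper_width: 0.498
t: 39.62
eef_pos: [0.4704, -0.3067, -0.0099]
tool_rot: [0.565, -0.565, 0.424, -0.426]
contact_force: [-1.0, 1.4, 6.0]
gripper_width: 0.241
contact_force: [-1.4, -0.5, -1.4]
gripper_width: 0.238
now [ 0.4707 -0.3073  0.1517] yaw 16.1 tilt 0.41 -> lin [-0.4145, 0.004, 0.1552] dr [-0.2, 0.1, 0.3]
```

```bash

python3 -m crank '[{"linear":[-0.414,0,0.155],"dr":[0,0,0],"hand":-1},{"linear":[-0.414,0,0.155],"dr":[0,0,0],"hand":-1},{"linear":[-0.414,0,0.155],"dr":[0,0,0],"hand":-1},{"linear":[-0.414,0,0.155],"dr":[0,0,0],"hand":-1},{"linear":[-0.414,0,0.155],"dr":[0,0,0],"hand":-1},{"linear":[-0.414,0,0.155],"dr":[0,0,0],"hand":-1},{"linear":[-0.414,0,0.155],"dr":[0,0,0],"hand":-1},{"linear":[-0.414,0,0.155],"dr":[0,0,0],"hand":-1},{"linear":[-0.414,0,0.155],"dr":[0,0,0],"hand":-1},{"linear":[-0.414,0,0.155],"dr":[0,0,0],"hand":-1}]' |tail -2
python3 -m crank '[{"linear":[0,0,0],"dr":[0,0,0],"hand":-1},{"linear":[0,0,0],"dr":[0,0,0],"hand":-1},{"linear":[0,0,0],"dr":[0,0,0],"hand":-1}]'
python3 -c "
from h import *
to(.5070,.1310,.074,16)"
```

```text
contact_force: [-0.0, 0.1, -1.0]
gripper_width: 0.242
t: 41.2
eef_pos: [0.5001, 0.1086, 0.1472]
tool_rot: [-0.565, 0.566, -0.425, 0.425]
contact_force: [0.5, -0.2, 0.2]
gripper_width: 0.24
now [0.5001 0.1086 0.1472] yaw 16.1 tilt 0.12 -> lin [-0.0197, 0.0731, 0.0131] dr [0.1, 0.1, 0.0]
```

```bash

python3 -m crank '[{"linear":[-0.02,0,0.013],"dr":[0,0,0],"hand":-1},{"linear":[-0.02,0.035,0.013],"dr":[0,0,0],"hand":-1},{"linear":[-0.02,0.073,0.013],"dr":[0,0,0],"hand":-1},{"linear":[-0.02,0.073,0.013],"dr":[0,0,0],"hand":-1},{"linear":[-0.02,0.073,0.013],"dr":[0,0,0],"hand":-1},{"linear":[-0.02,0.073,0.013],"dr":[0,0,0],"hand":-0.1},{"linear":[-0.02,0.073,0.013],"dr":[0,0,0],"hand":-0.1},{"linear":[-0.02,0.073,0.013],"dr":[0,0,0],"hand":-0.1},{"linear":[-0.02,0.073,0.013],"dr":[0,0,0],"hand":-0.1}]' 
python3 -m crank '[{"linear":[0,-0.04,0],"dr":[0,0,0],"hand":1},{"linear":[0,-0.08,0],"dr":[0,0,0],"hand":1},{"linear":[0,-0.12,0],"dr":[0,0,0],"hand":1},{"linear":[0,-0.12,0],"dr":[0,0,0],"hand":1},{"linear":[0,-0.12,0],"dr":[0,0,0],"hand":1}]'|tail -2
python3 -c "
from h import *
im,_=see('wrist',[('finial1',.01)]); cv2.imwrite('pics/w14.png',im)"
python3 -m crank '[{"linear":[0.333,0,0.015],"dr":[0,0,0],"hand":1},{"linear":[0.333,0,0.015],"dr":[0,0,0],"hand":1},{"linear":[0.333,0,0.015],"dr":[0,0,0],"hand":1},{"linear":[0.333,0,0.015],"dr":[0,0,0],"hand":1},{"linear":[0.333,0,0.015],"dr":[0,0,0],"hand":1},{"linear":[0.333,0,0.015],"dr":[0,0,0],"hand":1},{"linear":[0.333,0,0.015],"dr":[0,0,0],"hand":1},{"linear":[0.333,0.03,0.015],"dr":[0,0,0],"hand":1},{"linear":[0.333,0.06,0.015],"dr":[0,0,0],"hand":1},{"linear":[0.333,0.06,0.015],"dr":[0,0,0],"hand":1}]' |tail -2
python3 -m crank '[{"linear":[0,0,0],"dr":[0,0,0],"hand":1},{"linear":[0,0,0],"dr":[0,0,0],"hand":1}]' |tail -2
python3 -c "
from h import *
im,o=see('wrist',[('finial1',0)])
w=min(o,key=lambda a:np.hypot(*(a[1][:2]-[.614,-.185])))[1]
to(w[0],w[1],-.011,16)"
```

```text
t: 41.95
eef_pos: [0.5088, 0.1321, 0.0766]
tool_rot: [0.566, -0.564, 0.424, -0.426]
contact_force: [0.2, 0.2, 0.2]
gripper_width: 0.451
contact_force: [0.0, -0.1, 0.1]
gripper_width: 1.0
finial1 0.68 [323.8 175.7] [0.5133 0.1292 0.01  ]
finial1 0.66 [326.2 169.8] [0.514  0.1364 0.01  ]
finial1 0.56 [317.5 150.1] [0.4986 0.1549 0.01  ]
contact_force: [-2.7, 1.1, -1.1]
gripper_width: 0.996
contact_force: [1.0, 0.9, 1.4]
gripper_width: 1.0
finial1 0.77 [281.1 281.6] [ 0.6026 -0.2966  0.    ]
finial1 0.7 [319.1 187.9] [ 0.6129 -0.1875  0.    ]
finial1 0.56 [429.7 266.6] [ 0.7476 -0.2362  0.    ]
now [ 0.6157 -0.1814  0.137 ] yaw 16.3 tilt 0.14 -> lin [0.0049, 0.148, -0.0048] dr [-0.1, 0.3, 0.0]
```

```bash

python3 -m crank '[{"linear":[0.005,0.02,-0.005],"dr":[0,0,0],"hand":0},{"linear":[0.005,0.06,-0.005],"dr":[0,0,0],"hand":0},{"linear":[0.005,0.1,-0.005],"dr":[0,0,0],"hand":0},{"linear":[0.005,0.13,-0.005],"dr":[0,0,0],"hand":0},{"linear":[0.005,0.148,-0.005],"dr":[0,0,0],"hand":0},{"linear":[0.005,0.148,-0.005],"dr":[0,0,0],"hand":0},{"linear":[0.005,0.148,-0.005],"dr":[0,0,0],"hand":0}]' |tail -4
python3 -m crank '[{"linear":[0,0,0],"dr":[0,0,0],"hand":-1},{"linear":[0,0,0],"dr":[0,0,0],"hand":-1},{"linear":[0,0,0],"dr":[0,0,0],"hand":-1},{"linear":[0,0,0],"dr":[0,0,0],"hand":-1},{"linear":[0,0,0],"dr":[0,0,0],"hand":-1},{"linear":[0,0,0],"dr":[0,0,0],"hand":-1}]' 25
python3 -m crank '[{"linear":[0,-0.04,0],"dr":[0,0,0],"hand":-1},{"linear":[0,-0.08,0],"dr":[0,0,0],"hand":-1},{"linear":[0,-0.12,0],"dr":[0,0,0],"hand":-1},{"linear":[0,-0.16,0],"dr":[0,0,0],"hand":-1},{"linear":[0,-0.16,0],"dr":[0,0,0],"hand":-1},{"linear":[0,-0.16,0],"dr":[0,0,0],"hand":-1}]' |tail -2
python3 -c "
from h import *
to(.5050,.1360,.146,16)"
```

```text
eef_pos: [0.6119, -0.1887, -0.0119]
tool_rot: [0.566, -0.565, 0.424, -0.425]
contact_force: [0.4, 0.7, 0.2]
gripper_width: 0.496
t: 44.65
eef_pos: [0.6134, -0.1897, -0.01]
tool_rot: [0.566, -0.564, 0.423, -0.426]
contact_force: [-0.2, 1.1, 7.3]
gripper_width: 0.24
contact_force: [0.3, -0.3, 0.4]
gripper_width: 0.236
now [ 0.6136 -0.1901  0.1514] yaw 16.1 tilt 0.43 -> lin [-0.3435, 0.0039, -0.0139] dr [-0.4, 0.1, 0.3]
```

```bash

python3 -m crank '[{"linear":[-0.344,0,-0.014],"dr":[0,0,0],"hand":-1},{"linear":[-0.344,0,-0.014],"dr":[0,0,0],"hand":-1},{"linear":[-0.344,0,-0.014],"dr":[0,0,0],"hand":-1},{"linear":[-0.344,0,-0.014],"dr":[0,0,0],"hand":-1},{"linear":[-0.344,0,-0.014],"dr":[0,0,0],"hand":-1},{"linear":[-0.344,0,-0.014],"dr":[0,0,0],"hand":-1},{"linear":[-0.344,0,-0.014],"dr":[0,0,0],"hand":-1},{"linear":[-0.344,0,-0.014],"dr":[0,0,0],"hand":-1},{"linear":[-0.344,0,-0.014],"dr":[0,0,0],"hand":-1},{"linear":[-0.344,0,-0.014],"dr":[0,0,0],"hand":-1}]' |tail -2
python3 -m crank '[{"linear":[0,0,0],"dr":[0,0,0],"hand":-1},{"linear":[0,0,0],"dr":[0,0,0],"hand":-1},{"linear":[0,0,0],"dr":[0,0,0],"hand":-1}]'
python3 -c "
from h import *
to(.5080,.1290,.074,16)"
```

```text
contact_force: [0.1, 0.1, -0.6]
gripper_width: 0.241
t: 46.23
eef_pos: [0.5027, 0.1347, 0.1466]
tool_rot: [-0.564, 0.565, -0.426, 0.426]
contact_force: [-0.1, -0.5, 0.2]
gripper_width: 0.244
now [0.5027 0.1347 0.1466] yaw 15.9 tilt 0.07 -> lin [0.0069, 0.0726, 0.0036] dr [0.1, -0.1, 0.0]
```

```bash

python3 -m crank '[{"linear":[0.017,0,0.003],"dr":[0,0,0],"hand":-1},{"linear":[0.017,0.035,0.003],"dr":[0,0,0],"hand":-1},{"linear":[0.017,0.073,0.003],"dr":[0,0,0],"hand":-1},{"linear":[0.017,0.073,0.003],"dr":[0,0,0],"hand":-1},{"linear":[0.017,0.073,0.003],"dr":[0,0,0],"hand":-1},{"linear":[0.017,0.073,0.003],"dr":[0,0,0],"hand":-0.1},{"linear":[0.017,0.073,0.003],"dr":[0,0,0],"hand":-0.1},{"linear":[0.017,0.073,0.003],"dr":[0,0,0],"hand":-0.1},{"linear":[0.017,0.073,0.003],"dr":[0,0,0],"hand":-0.1}]' 
python3 -m crank '[{"linear":[0,-0.04,0],"dr":[0,0,0],"hand":1},{"linear":[0,-0.08,0],"dr":[0,0,0],"hand":1},{"linear":[0,-0.12,0],"dr":[0,0,0],"hand":1},{"linear":[0,-0.12,0],"dr":[0,0,0],"hand":1},{"linear":[0,-0.12,0],"dr":[0,0,0],"hand":1}]'|tail -2
python3 -c "
from h import *
im,_=see('wrist',[('finial1',.01)]); cv2.imwrite('pics/w15.png',im)"
python3 -m crank '[{"linear":[0.42,0,-0.027],"dr":[0,0,0],"hand":1},{"linear":[0.42,0,-0.027],"dr":[0,0,0],"hand":1},{"linear":[0.42,0,-0.027],"dr":[0,0,0],"hand":1},{"linear":[0.42,0,-0.027],"dr":[0,0,0],"hand":1},{"linear":[0.42,0,-0.027],"dr":[0,0,0],"hand":1},{"linear":[0.42,0,-0.027],"dr":[0,0,0],"hand":1},{"linear":[0.42,0,-0.027],"dr":[0,0,0],"hand":1},{"linear":[0.42,0,-0.027],"dr":[0,0,0],"hand":1},{"linear":[0.42,0.03,-0.027],"dr":[0,0,0],"hand":1},{"linear":[0.42,0.06,-0.027],"dr":[0,0,0],"hand":1}]' |tail -2
python3 -m crank '[{"linear":[0,0,0],"dr":[0,0,0],"hand":1},{"linear":[0,0,0],"dr":[0,0,0],"hand":1},{"linear":[0,0,0],"dr":[0,0,0],"hand":1}]' |tail -2
python3 -c "
from h import *
im,o=see('wrist',[('finial1',0),('wax',0)])
w=min(o,key=lambda a:np.hypot(*(a[1][:2]-[.604,-.296])))[1]
to(w[0],w[1],-.011,16)"
```

```text
t: 46.98
eef_pos: [0.5109, 0.1216, 0.0756]
tool_rot: [0.566, -0.564, 0.424, -0.426]
contact_force: [-0.6, 0.1, -0.1]
gripper_width: 0.449
contact_force: [-0.5, 0.1, -0.5]
gripper_width: 1.0
finial1 0.87 [323.9 167.5] [0.5129 0.1276 0.01  ]
finial1 0.81 [317.4 177.2] [0.5089 0.1149 0.01  ]
finial1 0.81 [329.7 160.2] [0.5167 0.1372 0.01  ]
finial1 0.75 [316.6 138.3] [0.4962 0.1563 0.01  ]
contact_force: [1.7, -0.0, 1.2]
gripper_width: 0.993
contact_force: [0.3, 0.7, -0.8]
gripper_width: 0.998
finial1 0.92 [323.5 203.6] [ 0.6037 -0.2947  0.    ]
wax 0.9 [251.3 137.8] [ 0.5171 -0.2501  0.    ]
now [ 0.5973 -0.2699  0.1524] yaw 16.3 tilt 0.06 -> lin [0.0256, 0.1634, -0.0009] dr [-0.1, 0.3, 0.0]
```

Four are in. Now the last one, the finial that had been knocked aside.

```bash

python3 -m crank '[{"linear":[0.026,0.02,-0.001],"dr":[0,0,0],"hand":0},{"linear":[0.026,0.06,-0.001],"dr":[0,0,0],"hand":0},{"linear":[0.026,0.1,-0.001],"dr":[0,0,0],"hand":0},{"linear":[0.026,0.14,-0.001],"dr":[0,0,0],"hand":0},{"linear":[0.026,0.155,-0.001],"dr":[0,0,0],"hand":0},{"linear":[0.026,0.163,-0.001],"dr":[0,0,0],"hand":0},{"linear":[0.026,0.163,-0.001],"dr":[0,0,0],"hand":0},{"linear":[0.026,0.163,-0.001],"dr":[0,0,0],"hand":0}]' |tail -4
python3 -m crank '[{"linear":[0,0,0],"dr":[0,0,0],"hand":-1},{"linear":[0,0,0],"dr":[0,0,0],"hand":-1},{"linear":[0,0,0],"dr":[0,0,0],"hand":-1},{"linear":[0,0,0],"dr":[0,0,0],"hand":-1},{"linear":[0,0,0],"dr":[0,0,0],"hand":-1},{"linear":[0,0,0],"dr":[0,0,0],"hand":-1}]' 25
python3 -m crank '[{"linear":[0,-0.04,0],"dr":[0,0,0],"hand":-1},{"linear":[0,-0.08,0],"dr":[0,0,0],"hand":-1},{"linear":[0,-0.12,0],"dr":[0,0,0],"hand":-1},{"linear":[0,-0.16,0],"dr":[0,0,0],"hand":-1},{"linear":[0,-0.16,0],"dr":[0,0,0],"hand":-1},{"linear":[0,-0.16,0],"dr":[0,0,0],"hand":-1}]' |tail -2
python3 -c "
from h import *
to(.5030,.1440,.146,16)"
```

```text
eef_pos: [0.6047, -0.2971, -0.0092]
tool_rot: [0.566, -0.565, 0.424, -0.426]
contact_force: [0.1, -0.4, 0.6]
gripper_width: 0.499
t: 49.9
eef_pos: [0.6048, -0.2978, -0.0086]
tool_rot: [0.565, -0.565, 0.424, -0.426]
contact_force: [-0.7, 0.8, 7.8]
gripper_width: 0.236
contact_force: [0.1, 0.0, -0.5]
gripper_width: 0.239
now [ 0.6052 -0.2979  0.1532] yaw 16.1 tilt 0.44 -> lin [-0.4529, 0.0049, 0.0244] dr [-0.3, 0.1, 0.3]
```

```bash

python3 -m crank '[{"linear":[-0.446,0,0.024],"dr":[0,0,0],"hand":-1},{"linear":[-0.446,0,0.024],"dr":[0,0,0],"hand":-1},{"linear":[-0.446,0,0.024],"dr":[0,0,0],"hand":-1},{"linear":[-0.446,0,0.024],"dr":[0,0,0],"hand":-1},{"linear":[-0.446,0,0.024],"dr":[0,0,0],"hand":-1},{"linear":[-0.446,0,0.024],"dr":[0,0,0],"hand":-1},{"linear":[-0.446,0,0.024],"dr":[0,0,0],"hand":-1},{"linear":[-0.446,0,0.024],"dr":[0,0,0],"hand":-1},{"linear":[-0.446,0,0.024],"dr":[0,0,0],"hand":-1},{"linear":[-0.446,0,0.024],"dr":[0,0,0],"hand":-1}]' |tail -2
python3 -m crank '[{"linear":[0,0,0],"dr":[0,0,0],"hand":-1},{"linear":[0,0,0],"dr":[0,0,0],"hand":-1},{"linear":[0,0,0],"dr":[0,0,0],"hand":-1}]'
python3 -c "
from h import *
to(.5050,.1380,.074,16)"
```

```text
contact_force: [0.7, 0.5, 0.1]
gripper_width: 0.234
t: 51.48
eef_pos: [0.5084, 0.1081, 0.1479]
tool_rot: [-0.565, 0.566, -0.425, 0.425]
contact_force: [0.1, -0.4, -0.3]
gripper_width: 0.233
now [0.5084 0.1081 0.1479] yaw 16.1 tilt 0.09 -> lin [-0.0297, 0.0739, 0.0052] dr [0.1, 0.1, 0.0]
```

```bash

python3 -m crank '[{"linear":[-0.03,0,0.005],"dr":[0,0,0],"hand":-1},{"linear":[-0.03,0,0.005],"dr":[0,0,0],"hand":-1},{"linear":[-0.03,0.037,0.005],"dr":[0,0,0],"hand":-1},{"linear":[-0.03,0.074,0.005],"dr":[0,0,0],"hand":-1},{"linear":[-0.03,0.074,0.005],"dr":[0,0,0],"hand":-1},{"linear":[-0.03,0.074,0.005],"dr":[0,0,0],"hand":-0.1},{"linear":[-0.03,0.074,0.005],"dr":[0,0,0],"hand":-0.1},{"linear":[-0.03,0.074,0.005],"dr":[0,0,0],"hand":-0.1},{"linear":[-0.03,0.074,0.005],"dr":[0,0,0],"hand":-0.1}]' 
python3 -m crank '[{"linear":[0,-0.04,0],"dr":[0,0,0],"hand":1},{"linear":[0,-0.08,0],"dr":[0,0,0],"hand":1},{"linear":[0,-0.12,0],"dr":[0,0,0],"hand":1},{"linear":[0.04,-0.12,0],"dr":[0,0,0],"hand":1},{"linear":[0.04,-0.12,0],"dr":[0,0,0],"hand":1},{"linear":[0.04,-0.12,0],"dr":[0,0,0],"hand":1}]'|tail -2
python3 -c "
from h import *
im,_=see('wrist',[('finial1',.01),('cover_grip',.109),('pin_grip',.122)]); cv2.imwrite('pics/w16.png',im[20:280,150:520].repeat(2,0).repeat(2,1))
print('top');see('top',[('finial1',0)])
to(.5263,.0655,.081,16.15)"
```

```text
t: 52.23
eef_pos: [0.5068, 0.1391, 0.0765]
tool_rot: [0.566, -0.564, 0.424, -0.426]
contact_force: [0.8, 0.8, 0.8]
gripper_width: 0.444
contact_force: [-1.0, 0.6, -0.5]
gripper_width: 1.002
finial1 0.84 [316.8 114.8] [0.4955 0.1564 0.01  ]
finial1 0.79 [323.3 148.1] [0.5119 0.1241 0.01  ]
finial1 0.67 [325.8 136.4] [0.5111 0.1371 0.01  ]
finial1 0.55 [331.4 134.9] [0.5165 0.1403 0.01  ]
cover_grip 0.97 [320.5 231.7] [0.5254 0.0667 0.109 ]
cover_grip 0.31 [433.5  14. ] [0.5583 0.251  0.109 ]
pin_grip 0.66 [436.   12.4] [0.5566 0.2481 0.122 ]
top
now [0.516  0.1015 0.1946] yaw 16.2 tilt 0.02 -> lin [0.0374, 0.1136, -0.0002] dr [0.0, 0.1, -0.0]
```

View pics/w16.png

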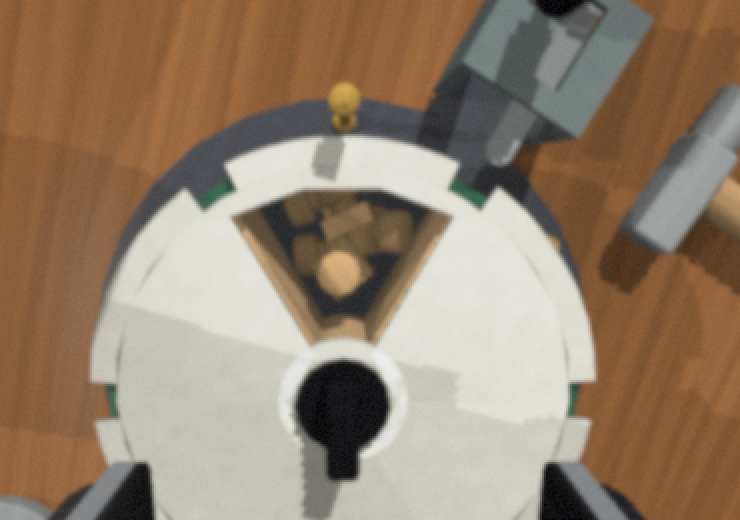

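All the finials are inside, well below the cover, and none remains on the bench. Turning the cover back to closed.

```bash

python3 -m crank '[{"linear":[0.0375,0.0,0],"dr":[0,0,0],"hand":1},{"linear":[0.0375,0.03,0],"dr":[0,0,0],"hand":1},{"linear":[0.0375,0.07,0],"dr":[0,0,0],"hand":1},{"linear":[0.0375,0.1,0],"dr":[0,0,0],"hand":1},{"linear":[0.0375,0.1135,0],"dr":[0,0,0],"hand":1},{"linear":[0.0375,0.1135,0],"dr":[0,0,0],"hand":1}]' |tail -2
python3 -m crank '[{"linear":[0,0,0],"dr":[0,0,0],"hand":-1},{"linear":[0,0,0],"dr":[0,0,0],"hand":-1},{"linear":[0,0,0],"dr":[0,0,0],"hand":-1},{"linear":[0,0,0],"dr":[0,0,0],"hand":-1},{"linear":[0,0,0],"dr":[0,0,0],"hand":-1},{"linear":[0,0,0],"dr":[0,0,0],"hand":-1},{"linear":[0,0,0],"dr":[0,0,0],"hand":-1},{"linear":[0,0,0],"dr":[0,0,0],"hand":-1},{"linear":[0,0,0],"dr":[0,0,0],"hand":-1}]' 30 |tail -2
python3 -m crank '[{"linear":[0,0,0],"dr":[0,-6,0],"hand":-1},{"linear":[0,0,0],"dr":[0,-12,0],"hand":-1},{"linear":[0,0,0],"dr":[0,-18,0],"hand":-1},{"linear":[0,0,0],"dr":[0,-24,0],"hand":-1},{"linear":[0,0,0],"dr":[0,-30,0],"hand":-1},{"linear":[0,0,0],"dr":[0,-36,0],"hand":-1},{"linear":[0,0,0],"dr":[0,-42,0],"hand":-1},{"linear":[0,0,0],"dr":[0,-48,0],"hand":-1},{"linear":[0,0,0],"dr":[0,-54,0],"hand":-1},{"linear":[0,0,0],"dr":[0,-60,0],"hand":-1}]'
python3 -m crank '[{"linear":[0,0,0],"dr":[0,0,0],"hand":-1},{"linear":[0,0,0],"dr":[0,0,0],"hand":-1},{"linear":[0,0,0],"dr":[0,0,0],"hand":-1}]' |tail -2
python3 -c "
from h import *
to(.5263,.0655,.081,76.15)"
```

```text
contact_force: [-0.2, 0.3, 0.3]
gripper_width: 1.003
contact_force: [-4.1, -1.5, 7.9]
gripper_width: 0.15
t: 55.12
eef_pos: [0.5278, 0.0655, 0.082]
tool_rot: [0.703, -0.702, 0.083, -0.084]
contact_force: [-0.3, 2.5, 1.2]
gripper_width: 0.15
contact_force: [0.3, 2.2, 6.2]
gripper_width: 0.154
now [0.5278 0.0655 0.082 ] yaw 75.9 tilt 0.15 -> lin [-0.0014, 0.001, -0.0004] dr [-0.1, -0.2, 0.1]
```

```bash

python3 -m crank '[{"linear":[0,0,0],"dr":[0,0,0],"hand":1},{"linear":[0,0,0],"dr":[0,0,0],"hand":1},{"linear":[0,0,0],"dr":[0,0,0],"hand":1},{"linear":[0,0,0],"dr":[0,0,0],"hand":1},{"linear":[0,0,0],"dr":[0,0,0],"hand":1},{"linear":[0,0,0],"dr":[0,0,0],"hand":1},{"linear":[0,-0.04,0],"dr":[0,0,0],"hand":1},{"linear":[0,-0.08,0],"dr":[0,0,0],"hand":1},{"linear":[0,-0.12,0],"dr":[0,0,0],"hand":1},{"linear":[0,-0.16,0],"dr":[0,0,0],"hand":1}]' |tail -2
python3 -m crank '[{"linear":[0,0,0],"dr":[0,0,0],"hand":1},{"linear":[0,0,0],"dr":[0,0,0],"hand":1},{"linear":[0,0,0],"dr":[0,0,0],"hand":1}]' |tail -2
python3 - <<'E'
from h import *
C=cam('wrist'); im,o=see('wrist',[('pin_grip',.122),('cover_grip',.109)]); cv2.imwrite('pics/w17.png',im)
g=im.min(2)  # white rim high, green/wood low
c0=np.array([.5261,.0675])
A=np.arange(-180,180,.5)
for r in (.108,.112):
    v=[]
    for a in A:
        t=np.radians(a); u=proj('wrist',[c0[0]+r*np.cos(t),c0[1]+r*np.sin(t),.081],C); x,y=int(round(u[0])),int(round(u[1])); v.append(g[y,x] if 0<=x<640 and 0<=y<400 else 255)
    d=np.array(v)<80; e=np.flatnonzero(np.diff(d.astype(int)))
    print(r,[(A[e[i]+1],A[e[i+1]]) for i in range(0 if d[e[0]+1] else 1,len(e)-1,2)])
to(.5545,.2505,.2,76.15)
E
```

```text
contact_force: [0.5, -0.0, 0.3]
gripper_width: 0.999
contact_force: [0.1, -0.2, -0.1]
gripper_width: 1.0
pin_grip 0.65 [524.9 168.9] [0.5552 0.2483 0.122 ]
cover_grip 0.56 [323.6 179.6] [0.5237 0.0657 0.109 ]
0.108 [(np.float64(-167.5), np.float64(-162.5)), (np.float64(-161.5), np.float64(-159.5)), (np.float64(-102.0), np.float64(-101.5)), (np.float64(-48.0), np.float64(-48.0)), (np.float64(-46.5), np.float64(-46.5)), (np.float64(-43.0), np.float64(-42.5)), (np.float64(-41.5), np.float64(-41.5)), (np.float64(12.0), np.float64(12.5)), (np.float64(13.5), np.float64(14.0)), (np.float64(15.0), np.float64(19.5)), (np.float64(72.5), np.float64(80.0)), (np.float64(133.0), np.float64(141.0))]
0.112 [(np.float64(-167.5), np.float64(-159.5)), (np.float64(-108.0), np.float64(-100.5)), (np.float64(-48.5), np.float64(-41.0)), (np.float64(12.0), np.float64(20.0)), (np.float64(72.0), np.float64(79.5)), (np.float64(133.0), np.float64(136.0)), (np.float64(138.0), np.float64(138.5)), (np.float64(139.5), np.float64(139.5)), (np.float64(140.5), np.float64(140.5))]
now [0.5259 0.064  0.2397] yaw 76.1 tilt 0.15 -> lin [-0.0169, 0.0395, 0.1879] dr [0.1, -0.0, -0.1]
```

The notches are within about 0.2° of the pin direction, so the cover is closed. Now the pin: grip the knob, ease it out, slide it back and let go.

```bash

python3 -m crank '[{"linear":[-0.017,0,0.187],"dr":[0,0,0],"hand":1},{"linear":[-0.017,0,0.187],"dr":[0,0,0],"hand":1},{"linear":[-0.017,0,0.187],"dr":[0,0,0],"hand":1},{"linear":[-0.017,0,0.187],"dr":[0,0,0],"hand":1},{"linear":[-0.017,0,0.187],"dr":[0,0,0],"hand":1},{"linear":[-0.017,0.03,0.187],"dr":[0,0,0],"hand":1},{"linear":[-0.017,0.07,0.187],"dr":[0,0,0],"hand":1},{"linear":[-0.017,0.11,0.187],"dr":[0,0,0],"hand":1},{"linear":[-0.017,0.147,0.187],"dr":[0,0,0],"hand":1},{"linear":[-0.017,0.147,0.187],"dr":[0,0,0],"hand":1}]' |tail -4
python3 -m crank '[{"linear":[0,0,0],"dr":[0,0,0],"hand":-1},{"linear":[0,0,0],"dr":[0,0,0],"hand":-1},{"linear":[0,0,0],"dr":[0,0,0],"hand":-1},{"linear":[0,0,0],"dr":[0,0,0],"hand":-1},{"linear":[0,0,0],"dr":[0,0,0],"hand":-1},{"linear":[0,0,0],"dr":[0,0,0],"hand":-1},{"linear":[0,0,0],"dr":[0,0,0],"hand":-1},{"linear":[0,0,0],"dr":[0,0,0],"hand":-1},{"linear":[0,0,0],"dr":[0,0,0],"hand":-1}]' 50
python3 -c "
from h import *
to(.5521,.2518,.09)"
```

```text
eef_pos: [0.5503, 0.2464, 0.0856]
tool_rot: [-0.699, 0.705, -0.089, 0.081]
contact_force: [-1.0, -0.8, -1.0]
gripper_width: 1.0
t: 58.18
eef_pos: [0.5559, 0.2485, 0.0958]
tool_rot: [-0.701, 0.703, -0.085, 0.087]
contact_force: [-3.5, -5.8, 9.7]
gripper_width: 0.181
now [0.5559 0.2485 0.0958] yaw 76.0 tilt 0.19 -> lin [-0.0045, 0.0058, 0.0023] dr [0.1, 0.0, 0.1]
```

```bash

python3 -m crank '[{"linear":[0,0,0.003],"dr":[0,0,0],"hand":-1},{"linear":[0,0,0.006],"dr":[0,0,0],"hand":-1},{"linear":[0,0,0.006],"dr":[0,0,0],"hand":-1},{"linear":[0.005,0,0.006],"dr":[0,0,0],"hand":-1},{"linear":[0.01,0,0.006],"dr":[0,0,0],"hand":-1},{"linear":[0.015,0,0.006],"dr":[0,0,0],"hand":-1},{"linear":[0.019,0,0.006],"dr":[0,0,0],"hand":-1},{"linear":[0.019,0,0.006],"dr":[0,0,0],"hand":-1},{"linear":[0.019,0,0.006],"dr":[0,0,0],"hand":-1}]'
python3 -c "
from h import *
to(.565,.227,.096)"
```

```text
t: 58.93
eef_pos: [0.5739, 0.2494, 0.0957]
tool_rot: [-0.7, 0.704, -0.086, 0.085]
contact_force: [-8.3, -7.7, 15.1]
gripper_width: 0.179
now [0.5739 0.2494 0.0957] yaw 76.1 tilt 0.29 -> lin [-0.0032, -0.0002, -0.0239] dr [0.3, -0.0, -0.0]
```

```bash

python3 -m crank '[{"linear":[-0.002,0,-0.006],"dr":[0,0,0],"hand":-1},{"linear":[-0.002,0,-0.012],"dr":[0,0,0],"hand":-1},{"linear":[-0.002,0,-0.018],"dr":[0,0,0],"hand":-1},{"linear":[-0.002,0,-0.024],"dr":[0,0,0],"hand":-1},{"linear":[-0.002,0,-0.026],"dr":[0,0,0],"hand":-1},{"linear":[-0.002,0,-0.026],"dr":[0,0,0],"hand":-1}]'
python3 -m crank '[{"linear":[0,0,0],"dr":[0,0,0],"hand":1},{"linear":[0,0,0],"dr":[0,0,0],"hand":1},{"linear":[0,0,0],"dr":[0,0,0],"hand":1},{"linear":[0,0,0],"dr":[0,0,0],"hand":1},{"linear":[0,0,0],"dr":[0,0,0],"hand":1},{"linear":[0,0,0],"dr":[0,0,0],"hand":1},{"linear":[0,-0.04,0],"dr":[0,0,0],"hand":1},{"linear":[0,-0.08,0],"dr":[0,0,0],"hand":1},{"linear":[0,-0.12,0],"dr":[0,0,0],"hand":1},{"linear":[0,-0.16,0],"dr":[0,0,0],"hand":1}]' |tail -2
python3 -m crank '[{"linear":[0,0,0],"dr":[0,0,0],"hand":1},{"linear":[0,0,0],"dr":[0,0,0],"hand":1},{"linear":[0,0,0],"dr":[0,0,0],"hand":1}]' |tail -2
python3 -c "
from h import *
im,_=see('wrist',[('pin_grip',.122),('cover_grip',.109)]);cv2.imwrite('pics/w18.png',im); print('top');see('top',[('finial1',0),('pin_grip',.122)])"

```

```text
t: 59.43
eef_pos: [0.5674, 0.226, 0.0959]
tool_rot: [-0.702, 0.702, -0.085, 0.086]
contact_force: [-3.1, -2.3, 9.7]
gripper_width: 0.174
contact_force: [1.1, 0.7, 0.1]
gripper_width: 1.005
contact_force: [0.3, 0.7, -0.1]
gripper_width: 0.998
pin_grip 0.55 [324.6 185.4] [0.5696 0.2275 0.122 ]
cover_grip 0.81 [156.2 178.7] [0.5254 0.0645 0.109 ]
top
finial1 0.27 [304.4 221.2] [0.5128 0.058  0.    ]
pin_grip 0.52 [473.  251.8] [ 0.4122 -0.4359  0.122 ]
```

View pics/w18.png

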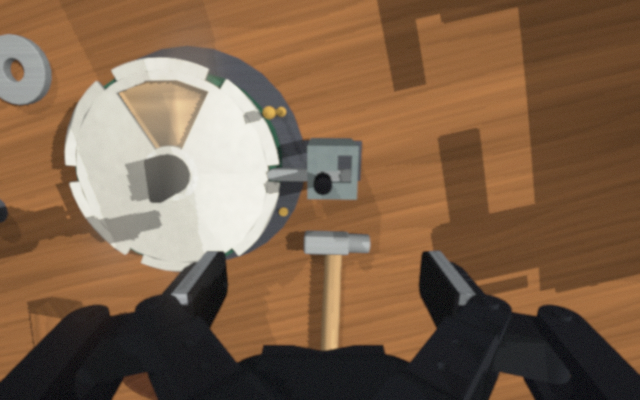

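The knob is back in line at (322,184), no tail shows behind the housing, the nose is in the rim notch at (270,180), and the opening shows the solid block at (163,105). I'll retreat and compare the knob and cover with the starting pictures from the fixed cameras.

```bash

python3 -m crank '[{"linear":[0,-0.03,-0.3],"dr":[0,0,0],"hand":1},{"linear":[0,-0.03,-0.3],"dr":[0,0,0],"hand":1},{"linear":[0,-0.03,-0.3],"dr":[0,0,0],"hand":1},{"linear":[0,-0.03,-0.3],"dr":[0,0,0],"hand":1},{"linear":[0,-0.03,-0.3],"dr":[0,0,0],"hand":1},{"linear":[0,-0.03,-0.3],"dr":[0,0,0],"hand":1},{"linear":[0,-0.03,-0.3],"dr":[0,0,0],"hand":1},{"linear":[0,-0.03,-0.3],"dr":[0,0,0],"hand":1},{"linear":[0,-0.03,-0.3],"dr":[0,0,0],"hand":1},{"linear":[0,-0.03,-0.3],"dr":[0,0,0],"hand":1}]' |head -2
python3 -m crank '[{"linear":[-0.05,0,-0.2],"dr":[0,0,0],"hand":1},{"linear":[-0.05,0,-0.2],"dr":[0,0,0],"hand":1},{"linear":[-0.05,0,-0.2],"dr":[0,0,0],"hand":1},{"linear":[-0.05,0,-0.2],"dr":[0,0,0],"hand":1},{"linear":[-0.05,0,-0.2],"dr":[0,0,0],"hand":1},{"linear":[-0.05,0,-0.2],"dr":[0,0,0],"hand":1},{"linear":[-0.05,0,-0.2],"dr":[0,0,0],"hand":1}]' |head -2
python3 - <<'E'
from h import *
for n,boxes in [('side',{'knob':(300,236,324,254),'housing':(298,258,328,290),'cover':(335,205,370,235),'tin':(324,156,346,176)}),('top',{'pin+housing':(232,192,272,220),'knob':(238,196,254,212),'opening':(280,222,318,252),'ring':(342,250,380,288),'tin':(390,208,414,230)})]:
    a=cv2.imread(f'pics/{n}0.png'); b=bot.read_camera(n); cv2.imwrite(f'pics/{n}_end.png',b)
    for k,(x0,y0,x1,y1) in boxes.items():
        t=cv2.resize(a[y0:y1,x0:x1],None,fx=4,fy=4,interpolation=2); s=cv2.resize(b[y0-8:y1+8,x0-8:x1+8],None,fx=4,fy=4,interpolation=2)
        r=cv2.matchTemplate(s,t,5); _,m,_,l=cv2.minMaxLoc(r); print(n,k,round(m,3),(np.array(l)/4-8).tolist())
    for d in bot.place_of(n,'finial1'): print('  finial',round(d['score'],2),topt(n,d['xy'],0).round(3))
E
```

```text
t: 61.65
eef_pos: [0.4948, -0.0649, 0.2839]
t: 62.23
eef_pos: [0.3983, -0.2471, 0.2837]
side knob 0.998 [0.0, 0.0]
side housing 0.995 [0.0, 0.0]
side cover 0.987 [0.0, 0.0]
side tin 0.969 [0.0, 0.0]
top pin+housing 0.999 [0.0, 0.0]
top knob 0.998 [0.0, 0.0]
top opening 0.981 [0.0, 0.0]
top ring 0.999 [0.0, 0.0]
top tin 0.997 [0.0, 0.0]
```

Knob, housing, cover, tin and ring all match their starting places to a quarter pixel in both fixed cameras, and no finial is left on the bench.

```bash
python3 -c "
from station import bot
print(bot.hand_in())"
```

```text
the job is handed in; nothing more can be done
None
```

The job is done and handed in at about 62 s, with no verdict reported. I pulled the pin and held it in its notch, then turned the cover −60° over comp_a, the compartment with the brass post. All five finials went in through the opening. I then turned the cover back to closed and let the pin go home.

**Last checks**
- In both fixed cameras the knob, housing and cover opening matched their starting pictures with no measurable shift. That comparison resolves about a quarter pixel, or roughly 1 mm, so I take the pin as fully home; I did not try turning the locked cover.
- Before I returned the pin, the cover's notches were within about 0.2° of it.
- No finial was detected on the bench in either fixed camera.
- The wax tin and faceplate had not moved. I did not measure the other bench items at the end.

**What disagreed**
- The fingers seemed to reach about 25 mm less far than the stated tool point. My first grip closed above the cover's bar without touching it, so I gripped lower from then on.
- I had to regrasp the cover bar once with a half turn, to stay clear of the last joint's limit.
- One finial was knocked aside by about 3 cm during the run; I found it again and put it in.
- The last wrist-camera reading of the knob was about 4 mm from its first one, mostly sideways. The fixed cameras did not show this, so I put it down to the detection.
- In the last view inside, the network found only four finials in the heap. I released five there, and none was seen elsewhere.

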